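# Reset the spice mill's grind

### The arm

A 7-joint arm with a two-finger parallel gripper is mounted at the origin on the work surface. World frame = base frame: x ahead of the robot, y to its left, z up, the work surface at z = 0. Lengths are in mm, angles in rad, forces in N, time in s.
With the tool pointing down it reaches from about 400 to 875 mm from the base axis. Payload 4.4 kg.
Tool frame: the origin (TCP) lies at the very end of the fingers, on their centre line; the grasp point (between the pads) lies ctrl.grip_depth behind it (ctrl.grip_depth is the distance from the TCP to the grasp point, in mm); z points along the fingers, y is the direction in which the jaws open and shut (so a half turn about z gives the same grasp; the last joint's range is limited). The gripper opens to 85 mm and grips with 20 to 120 N. Pads are 22 mm wide; open, the fingers measure 114 mm over their backs; the gripper's body (76 mm by 85 mm) begins 54 mm behind the grasp point. The pads swing forward as they close: fully open they stand 13 mm farther back than shut.
Start: joints at [1.161, 0.628, 0.038, 1.517, -0.027, 0.996, -0.02], TCP at [219.122, -611.967, 231.313] pointing down, gripper open.
Joint ranges: [-3.06, 3.06], [-0.37, 2.12], [-1.25, 1.32], [0.18, 2.47], [-1.1, 4.24], [0.23, 1.98], [-2.94, 2.94]. Speed limits (rad/s): [2.57, 2.57, 3.14, 3.14, 3.14, 3.14, 3.14].

### API

Orientations are given as [roll, pitch, yaw] about the fixed x, y, z axes, in that order (R = Rz(yaw) Ry(pitch) Rx(roll)).
In Python, from cell import ctrl gives the robot as it stands.
- The arm moves only by the tool servo_tool, never from a script. Its argument "commands" is one flat list of numbers, 5 for each row, row after row: the shift along the tool's x, y, z in units of 25 mm (1.0 is 25 mm), then the turn about the tool's z in units of 6 degrees (1.0 is 6 degrees), then the closure, from 0 (fully open) to 1 (shut). In form: [tx, ty, tz, twist, gripper, tx, ty, tz, twist, gripper, ...]. A call has 1 to 10 rows; each row is the pose to reach, as a shift and turn from the pose commanded when the call began, along the tool's axes at that moment; what a row does not reach only later rows make up. A row lasts 1/12 s, in which the tool goes at most 41.7 mm and 7.16 degrees, less where a joint would pass 70% of its speed; a pose out of reach is approached as far as the arm can. A call with a gripper value outside its range is refused whole. The fingers move at their own pace and stop on an object; the grip force is fixed at half the most. Time passes only in rows, so rows that repeat a pose let the fingers close. It gives the time, the measured TCP pose, the force and the opening at its end, in the units of the state.
- ctrl.read_state(): the state, without advancing time (a new reading comes with each control period).
- ctrl.get_image(name): name is "scene" or "top"; returns a dict with "img" (400x640x3 uint8, blue, green, red), "K" (3x3 intrinsics, pixels), "dist_coeffs" ([k1, k2, p1, p2, k3] as OpenCV has them; the pictures are not rectified), "T" (4x4, takes a point from camera to world coordinates). Camera axes: x right, y down, z forward; pixel columns grow to the right and rows downward; lengths in mm; the calibration is good to about 2 mm. A picture is of the moment at which its call begins. There is no depth.
- ctrl.finish_job(): hands the job in, once; it reports no verdict.
The state is a dict: "clock": time; "qpos": joint angles; "qd": joint speeds; "tau": joint torques, N m; "eef_pos": TCP position; "tool_rot": TCP orientation; "force": force on the tool from outside, world axes, zero at the start; "torque": the same for the moment, N m; "width": finger opening in mm.
Only numpy, scipy, OpenCV 4.12 (cv2) and the standard library are available. Lean on these libraries where they do the work, as an engineer would, in place of code of your own. Each camera call takes 0.05 s, during which the arm holds its last target.

### The job

First take the wooden board that covers the mill's hopper and lay it squarely on top of the pile of two matching boards. Then zero the mill: turn its finned ring clockwise, seen from above, until the burrs touch and it stops, without forcing it, and back it off counter-clockwise by exactly four clicks. Do not drop the board or push the pile about, and leave the other things on the counter where they stand.

Things in the scene. Friction and masses are not known exactly. Their poses are not given: they have to be found in the camera images.
- mill: spice mill fixed to the counter: round grey base 190 mm across, 75 mm high; origin at counter level on its axis. On its own +x side a motor column, 200 mm high, 90 mm wide (y), x = 105 to 165 mm; low spout on -x (to -125 mm). In the middle a hopper rises through the ring: radius 24 mm to z = 120, widening to 34 mm at its rim, z = 145 mm. 24 dark ticks on the base's edge, one per click
- ring (a joint): adjusting ring's angle, rad: 0 = burrs touch (hard stop); grows counter-clockwise from above (coarser), to a stop at 2.75. Clicks every 15 degrees (0.2618 rad); a sprung ball draws it into the nearest click, so four clicks are 1.047. About 2 to 4 N of push at a fin passes a click. A metal disc 160 mm across, top at z = 95 mm, three fins on it
- fin0 (a point): centre of fin 0 of the ring, 62 mm from the axis, in the direction of the mill +x turned by the ring angle. An upright rigid block 24 mm long radially, 10 mm thick across, 26 mm high (z = 95 to 121 mm), this point half-way up at z = 108 mm. Push it sideways to turn the ring.
- fin1 (a point): centre of fin 1 of the ring, 62 mm from the axis, 120 degrees counter-clockwise of fin 0. An upright rigid block 24 mm long radially, 10 mm thick across, 26 mm high (z = 95 to 121 mm), this point half-way up at z = 108 mm. Push it sideways to turn the ring.
- fin2 (a point): centre of fin 2 of the ring, 62 mm from the axis, 240 degrees counter-clockwise of fin 0. An upright rigid block 24 mm long radially, 10 mm thick across, 26 mm high (z = 95 to 121 mm), this point half-way up at z = 108 mm. Push it sideways to turn the ring.
- cover_c (a point): centre (half-way up) of the loose cover board lying on the hopper's rim: plain wood, 120 mm (its x) by 62 mm (its y) by 14 mm, 0.1 kg; its underside starts 145 mm above the counter. It can be gripped across its 62 mm
- cover: the same cover board; origin at the centre of its underside
- board_top_c (a point): centre (half-way up) of the upper board of the pile, loose, the same size as the cover; its x is along the 120 mm, its top is 33 mm above the counter
- board_top: the same upper board of the pile; origin at the centre of its underside
- board_low_c (a point): centre of the lower board of the pile, same size, loose; it lies on a thin fixed black mat (5 mm), which runs 75 mm from the pile's centre to the boards' -x and 110 mm to their +x
- shaker: bystander: steel salt shaker, 28 mm across, 55 mm high, standing on the mat about 90 mm from the pile's centre past one short end of the boards (their +x); origin under its foot
- sauce: bystander: sauce bottle, 56 mm across, 185 mm high; origin under its foot
- cup: bystander: white cup, 58 mm across, 70 mm high; origin under its foot
- jar: bystander: glass jar, 70 mm across, 100 mm high; origin under its foot
- tin: bystander: tin can, 74 mm across, 110 mm high; origin under its foot
There are look-alikes about, which are no part of the job. What is shaped like the cover but green is not meant.

How it is judged (in metres and radians):
On the way, in this order (a step that is already met when the one before it is completed fails the run):
1. the cover board lies squarely on the pile, let go (horizontal distance between cover_c and board_top_c below 0.01 m and angle between the x axis of cover and the x axis of board_top, either way round below 0.12 rad and z of cover_c in the frame of board_top_c between 0.01 and 0.018 m and angle between cover_c's own z axis and vertical below 0.06 rad and linear speed of cover below 0.03 m/s and contact force between the fingers and cover below 0.1 N), for 0.2 s.
2. the ring is turned clockwise until the burrs touch (value of joint ring below 0.05 rad), for 0.1 s.
At the end, for the whole second after the job is handed in: The ring rests four clicks counter-clockwise of burr contact (1.047 rad within 0.1) and is still; the cover board lies flat, released and still on the upper board of the pile, centres within 10 mm and edges within 0.12 rad of parallel (all of step 1 and value of joint ring between 0.947 and 1.147 rad and velocity of joint ring between -0.05 and 0.05 rad/s); the robot touches nothing.
It fails at once if a bystander is shifted more than 30 mm (distance of any of shaker, sauce, cup, jar, tin from where it was at the start of the episode above 0.03 m).
It fails at once if a standing bystander is tipped (angle between any of shaker, sauce, cup, jar, tin's own z axis and vertical above 0.35 rad).
It fails at once if the two piled boards are pushed more than 25 mm from where they lay (distance of any of board_top_c, board_low_c from where it was at the start of the episode above 0.025 m).
It fails at once if the uncovered mill or its ring is forced with more than 60 N (contact force between anything else and mill above 60 N and height (world z) of cover_c below 0.12 m).
It fails at once if the cover board is dropped or slammed down (over 0.6 m/s below 75 mm) (linear speed of cover above 0.6 m/s and height (world z) of cover_c below 0.075 m).
It also fails if it takes over 69 s, if anything falls off the work surface, if the arm or the gripper's body presses on something with over 40 N, if the wrist force passes 120 N, or if a joint passes its speed limit or range.

## Working session

There is one attempt and no reset: what is moved stays moved. The work goes in short steps, Python scripts to look and compute and a tool call to move; the robot and the scene stay as the last step left them, time stands still between calls to the robot, and variables do not carry over. Pictures are saved under pics/ and viewed, and the job is handed in when it is done.

Besides the shell and the picture viewer there is one more tool, called after ">>>" by a JSON object that holds its "name" and its "arguments", one argument or row to a line. servo_tool: Moves the arm, as the interface text tells. Its arguments: {"type":"object","properties":{"commands":{"type":"array","items":{"type":"number"}}},"required":["commands"]}

```bash
ls; mkdir -p pics
python3 - <<'E'
from cell import ctrl
import cv2,numpy as np
s=ctrl.read_state();print(s, ctrl.grip_depth)
for n in("scene","top"):
    d=ctrl.get_image(n);cv2.imwrite(f"pics/{n}0.png",d["img"]);print(n,d["K"],d["dist_coeffs"],np.round(d["T"],4))
E
```

```text
pics
{'clock': 0.0, 'qpos': array([ 1.16122066,  0.62934938,  0.03842264,  1.51839207, -0.02698684,
        0.99628374, -0.01995862]), 'qd': array([ 6.45966056e-04,  5.83006241e-04,  1.03065585e-03, -9.85149683e-04,
        6.68689901e-04, -1.16240783e-03, -7.99755229e-05]), 'tau': array([ 3.80675292e-04, -5.63395035e+01,  1.22618169e+00, -1.93442702e+01,
        1.09597453e-02,  1.06152578e-02,  6.23443697e-06]), 'eef_pos': array([ 218.89871487, -611.35855073,  230.37892922]), 'tool_rot': array([-3.13967779e+00,  2.55129449e-05,  3.43839307e-01]), 'force': array([-0.73106439, -0.56828148, -0.36747191]), 'torque': array([-0.02775028,  0.00536011, -0.05886303]), 'width': 85.04786626288117} 18.700000000000003
scene [[492.22112822   0.         317.00990262]
 [  0.         492.22112822 190.35281582]
 [  0.           0.           1.        ]] [-0.05325564  0.          0.          0.          0.        ] [[ 6.2520000e-01  5.1200000e-01 -5.8900000e-01  1.5087903e+03]
 [ 7.8010000e-01 -3.8920000e-01  4.8980000e-01 -8.3264410e+02]
 [ 2.1600000e-02 -7.6580000e-01 -6.4280000e-01  1.2519481e+03]
 [ 0.0000000e+00  0.0000000e+00  0.0000000e+00  1.0000000e+00]]
top [[395.52900091   0.         316.76857134]
 [  0.         395.52900091 203.15788699]
 [  0.           0.           1.        ]] [-0.08199602  0.          0.          0.          0.        ] [[-1.4900000e-02 -9.9230000e-01  1.2290000e-01  3.4674300e+02]
 [-9.9950000e-01  1.8200000e-02  2.6000000e-02 -7.4019000e+00]
 [-2.8000000e-02 -1.2240000e-01 -9.9210000e-01  1.1876583e+03]
 [ 0.0000000e+00  0.0000000e+00  0.0000000e+00  1.0000000e+00]]
```

View pics/scene0.png

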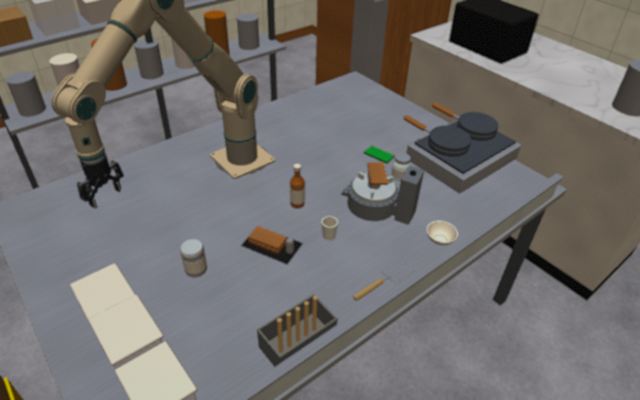

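View pics/top0.png

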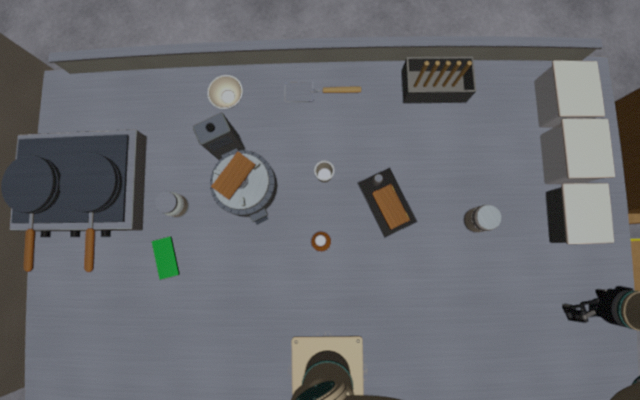

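The top view shows the mill at about (242,183) with the cover at (235,175), and the pile at about (391,207) with the shaker at (378,178). I'll zoom in on both.

```bash
cat > h.py <<'E'
import cv2,numpy as np
from cell import ctrl
def cam(n,f=None):
    d=ctrl.get_image(n)
    if f: cv2.imwrite(f"pics/{f}",d["img"])
    return d
def proj(d,P):
    T=np.linalg.inv(d["T"]);r=cv2.Rodrigues(T[:3,:3])[0]
    return cv2.projectPoints(np.asarray(P,float).reshape(-1,1,3),r,T[:3,3],d["K"],np.array(d["dist_coeffs"]))[0][:,0]
def back(d,uv,z):
    u=cv2.undistortPoints(np.asarray(uv,float).reshape(-1,1,2),d["K"],np.array(d["dist_coeffs"]))[:,0]
    r=np.c_[u,np.ones(len(u))]@d["T"][:3,:3].T;o=d["T"][:3,3]
    return o+r*((z-o[2])/r[:,2])[:,None]
def crop(d,c,h,k):
    x,y=c;A=np.array([[k,0,-(x-h[0])*k],[0,k,-(y-h[1])*k]],float)
    return cv2.warpAffine(d["img"],A,(2*h[0]*k,2*h[1]*k),flags=cv2.INTER_CUBIC),A
def draw(im,A,d,P,col=(255,0,255),close=True):
    q=proj(d,P)@A[:,:2].T+A[:,2]
    k=A[0,0]; q=q+ (k-1)/2
    cv2.polylines(im,[np.round(q*16).astype(np.int32)],close,col,1,cv2.LINE_AA,4)
def rect(c,yaw,z,L=120,W=62):
    a=np.array([[1,1],[-1,1],[-1,-1],[1,-1]])*[L/2,W/2]
    R=np.array([[np.cos(yaw),-np.sin(yaw)],[np.sin(yaw),np.cos(yaw)]])
    return np.c_[a@R.T+c,np.full(4,z)]
def circ(c,r,z,n=60):
    t=np.linspace(0,2*np.pi,n,endpoint=False);return np.c_[c[0]+r*np.cos(t),c[1]+r*np.sin(t),np.full(n,z)]
E
python3 - <<'E'
from h import *
t=cam("top");s=cam("scene")
for n,d,c,h,k in(("mt",t,(238,172),(50,50),6),("pt",t,(388,203),(40,40),7),("ms",s,(385,190),(50,45),7),("ps",s,(272,243),(40,30),9)):
    cv2.imwrite(f"pics/{n}1.png",crop(d,c,h,k)[0])
E
```

```text
(no output)
```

View pics/mt1.png

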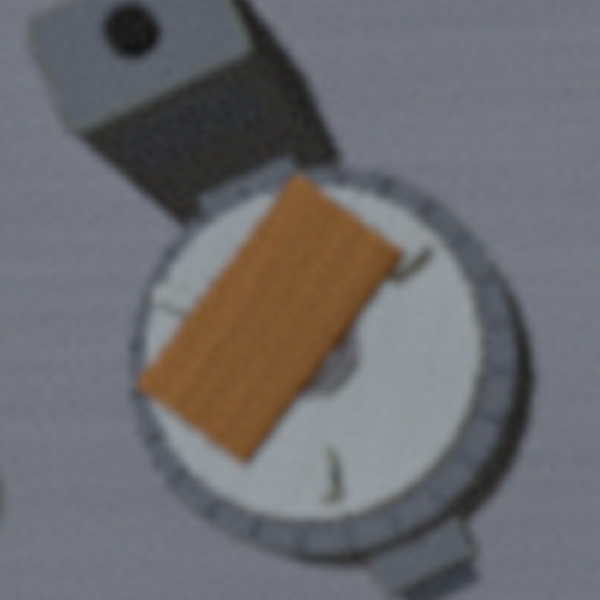

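View pics/pt1.png

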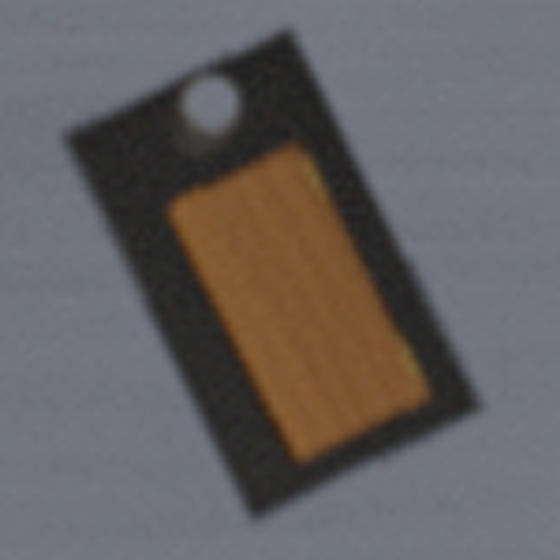

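View pics/ms1.png

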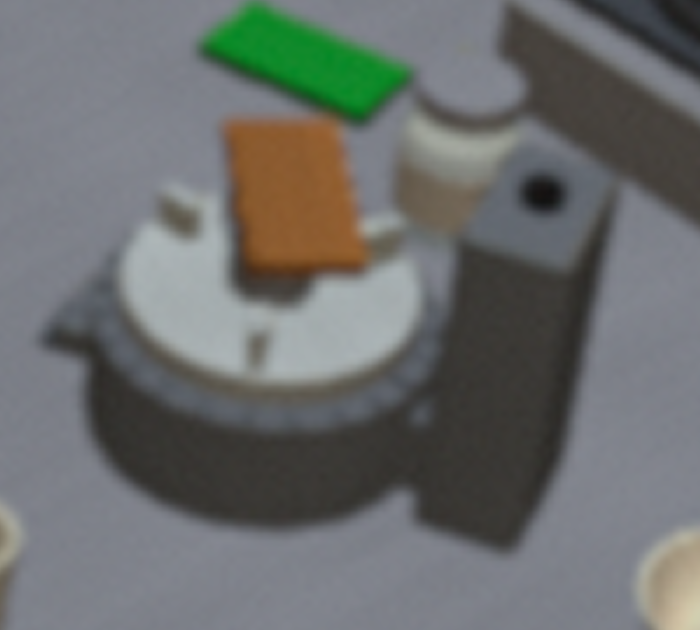

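View pics/ps1.png

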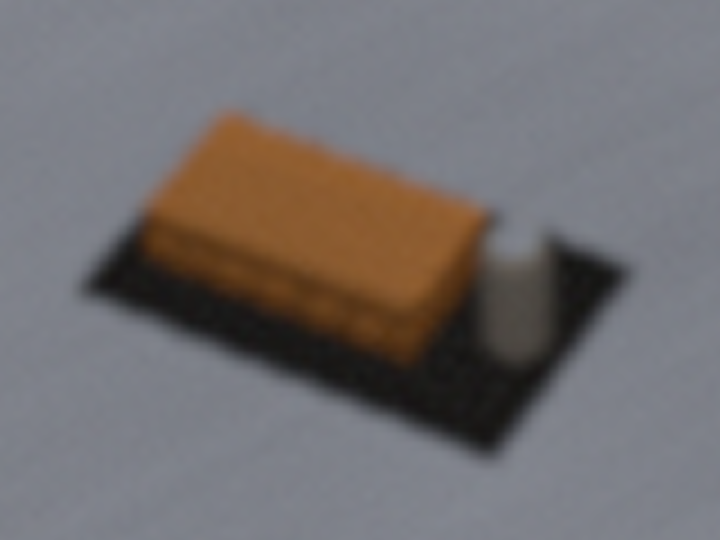

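```bash
sed -i 's/k=A\[0,0\]; q=q+ (k-1)\/2/pass/' h.py
cat > fit.py <<'E'
from h import *
from scipy.optimize import minimize
def omask(d):
    b,g,r=[d["img"][...,i].astype(float) for i in range(3)]
    # soft: r-b relative; bg ~ -10, wood ~ 90
    return np.clip((r-b+5)/85,0,1)
def fillbox(d,c,yaw,z0,z1,c0,h,k=8):
    P=np.r_[rect(c,yaw,z0),rect(c,yaw,z1)]
    q=(proj(d,P)-np.array(c0)+h+0.5)*k-0.5
    im=np.zeros((2*h[1]*k,2*h[0]*k),np.uint8)
    hull=cv2.convexHull(np.round(q*16).astype(np.int32).reshape(-1,1,2))
    cv2.fillConvexPoly(im,hull,255,cv2.LINE_AA,4)
    return im
def render(d,boxes,c0,h,k=8):
    im=np.zeros((2*h[1]*k,2*h[0]*k),np.uint8)
    for b in boxes: im=np.maximum(im,fillbox(d,*b,c0,h,k))
    s=cv2.resize(im,(2*h[0],2*h[1]),interpolation=cv2.INTER_AREA).astype(float)/255
    return cv2.GaussianBlur(s,(0,0),0.8)
def fitbox(views,mk,x0,steps):
    cuts=[]
    for d,c0,h in views:
        m=omask(d);cuts.append(m[c0[1]-h[1]:c0[1]+h[1],c0[0]-h[0]:c0[0]+h[0]])
    def cost(p):
        e=0
        for (d,c0,h),m in zip(views,cuts):
            s=render(d,mk(p),c0,h);a=(s*m).sum()/(s*s).sum();e+=((np.clip(m,0,1)-a*s)**2).sum()
        return e
    S=np.vstack([x0]+[np.array(x0)+np.eye(len(x0))[i]*steps[i] for i in range(len(x0))])
    r=minimize(cost,x0,method="Nelder-Mead",options=dict(initial_simplex=S,maxiter=500,xatol=.02,fatol=1e-3))
    return r.x,r.fun
E
cat > a.py <<'E'
from fit import *
t=cam("top");s=cam("scene")
def q(c,h,k,p): return np.array(p)/k+np.array(c)-h
cc=back(t,q((238,172),(50,50),6,[(298,175),(402,255),(245,465),(138,383)]),159)
pc=back(t,q((388,203),(40,40),7,[(170,208),(300,145),(428,400),(300,462)]),33)
for n,C in(("cover",cc),("pile",pc)):
    print(n,C[:,:2].mean(0),[np.linalg.norm(C[i]-C[i-1]).round(1) for i in range(4)])
c0=cc[:,:2].mean(0);e=cc[0]-cc[3];y=np.arctan2(e[1],e[0])
vt=(t,(235,175),(30,30));vs=(s,(377,175),(17,18))
vs=(s,(377,176),(16,18))
for V in([vt],[vs],[vt,vs]):
    print("cover",fitbox(V,lambda p:[(p[:2],p[2],145,159)],[*c0,y],[5,5,.1]))
p0=pc[:,:2].mean(0);e=pc[0]-pc[3];y=np.arctan2(e[1],e[0])
vt=(t,(391,207),(28,33));vs=(s,(267,240),(24,17))
for V in([vt],[vs],[vt,vs]):
    print("pile",fitbox(V,lambda p:[(p[:2],p[2],19,33),(p[3:5],p[5],5,19)],[*p0,y,*p0,y],[5,5,.1]*2))
E
python3 a.py
```

```text
cover [553.66475809 241.94431425] [np.float64(117.1), np.float64(60.6), np.float64(116.2), np.float64(61.8)]
pile [ 476.55282164 -194.12066071] [np.float64(119.1), np.float64(61.5), np.float64(119.5), np.float64(59.8)]
cover (array([555.24953538, 244.18048609,  -0.64933706]), np.float64(27.195097938752873))
cover (array([555.30667532, 242.682947  ,  -0.65427357]), np.float64(9.52344948077327))
cover (array([555.23669123, 243.74745174,  -0.65106446]), np.float64(37.87152781010475))
pile (array([ 4.76899136e+02, -1.94330380e+02,  4.29359791e-01,  4.80785836e+02,
       -1.95497417e+02,  4.56844688e-01]), np.float64(7.826105029080223))
pile (array([ 4.80706377e+02, -1.96526966e+02,  4.35013931e-01,  4.77102311e+02,
       -1.96241996e+02,  4.31319964e-01]), np.float64(8.099676781883453))
pile (array([ 4.79319771e+02, -1.94718596e+02,  4.37705793e-01,  4.77536232e+02,
       -1.96189113e+02,  4.37301085e-01]), np.float64(19.271667782279025))
```

```bash
cat > mill.py <<'E'
from h import *
from scipy.optimize import minimize
from scipy.ndimage import map_coordinates
def samp(d,P):
    g=cv2.cvtColor(d["img"],cv2.COLOR_BGR2GRAY).astype(float);q=proj(d,P);return map_coordinates(g,[q[:,1],q[:,0]],order=1)
def cost(c,ds):
    e=0
    for d in ds:
        a=samp(d,circ(c,76.5,95,180));b=samp(d,circ(c,83.5,95,180));e-=np.clip(a-b,-20,90).sum()
    return e
def fitmill(ds,c0):
    return minimize(cost,c0,args=(ds,),method="Nelder-Mead",options=dict(initial_simplex=np.array(c0)+[[0,0],[6,0],[0,6]])).x
def colm(c,yaw,z):
    R=np.array([[np.cos(yaw),-np.sin(yaw)],[np.sin(yaw),np.cos(yaw)]])
    return np.c_[np.array([[105,-45],[165,-45],[165,45],[105,45]])@R.T+c,np.full(4,z)]
E
python3 - <<'E'
from mill import *
t=cam("top");s=cam("scene")
c0=back(t,[[238-50+313/6,172-50+350/6]],95)[0,:2];print(c0)
for ds in([t],[s],[t,s]): print(fitmill(ds,c0))
c=fitmill([t,s],c0)
# column corners top view
q=np.array([[75,133],[250,50]])/6+[188,122]   # near edge (x=105) corners in top crop
C=back(t,q,200)[:,:2];m=C.mean(0);print(C,m,np.linalg.norm(C[0]-C[1]),np.linalg.norm(m-c))
y1=np.arctan2(*(m-c)[::-1]);e=C[0]-C[1];y2=np.arctan2(-e[0],e[1]);print(y1,y2)
q=np.array([[455,252],[568,272],[620,180],[530,130]])/7+[335,145]
C=back(s,q,200)[:,:2];m=C.mean(0);print(C,m,np.arctan2(*(m-c)[::-1]),np.linalg.norm(m-c))
yaw=y1
fr=rect((555.2,243.6),-.651,159);fb=rect((555.2,243.6),-.651,145)
for n,d,cc,h,k in(("mt",t,(238,172),(50,50),8),("ms",s,(385,190),(50,40),8)):
    im,A=crop(d,cc,h,k)
    draw(im,A,d,circ(c,80,95));draw(im,A,d,circ(c,95,75),(0,255,255));draw(im,A,d,colm(c,yaw,200),(0,255,0));draw(im,A,d,colm(c,yaw,0),(0,255,0));draw(im,A,d,fr,(255,0,0));draw(im,A,d,fb,(255,255,0))
    cv2.imwrite(f"pics/{n}2.png",im)
for n,d,cc,h,k in(("pt",t,(388,203),(40,40),7),("ps",s,(272,243),(40,30),9)):
    im,A=crop(d,cc,h,k)
    draw(im,A,d,rect((479,-194.8),.437,33));draw(im,A,d,rect((479,-194.8),.437,19),(255,255,0))
    cv2.imwrite(f"pics/{n}2.png",im)
# bystanders
for n,p,z in(("cup",(324,171),70),("sauce",(320,241),185),("jar?",(163,202),100),("tin?",(488,217),100),("shaker",(378,178),60)):
    print(n,back(t,[p],z)[0])
E
```

```text
[551.14269176 237.0352831 ]
[551.29198003 238.10833018]
[554.14964188 233.69921179]
[551.53880464 237.56195181]
[[629.79698073 319.70973527]
 [664.78348921 243.01764151]] [647.29023497 281.36368839] 84.29551009435924 105.29448483571517
0.4290341631957155 0.4279932873528509
[[678.14878977 226.71918366]
 [722.58096141 259.71504852]
 [688.35022763 335.77712602]
 [631.78028342 330.25677017]] [680.21506556 288.11703209] 0.37435847215827467 138.25120710103286
cup [ 5.78032793e+02 -3.54359599e-01  7.00000000e+01]
sauce [374.46765783  12.10162981 185.        ]
jar? [492.79979496 457.83368151 100.        ]
tin? [ 434.14562088 -452.83355092  100.        ]
shaker [ 556.44988384 -156.01443502   60.        ]
```

View pics/mt2.png

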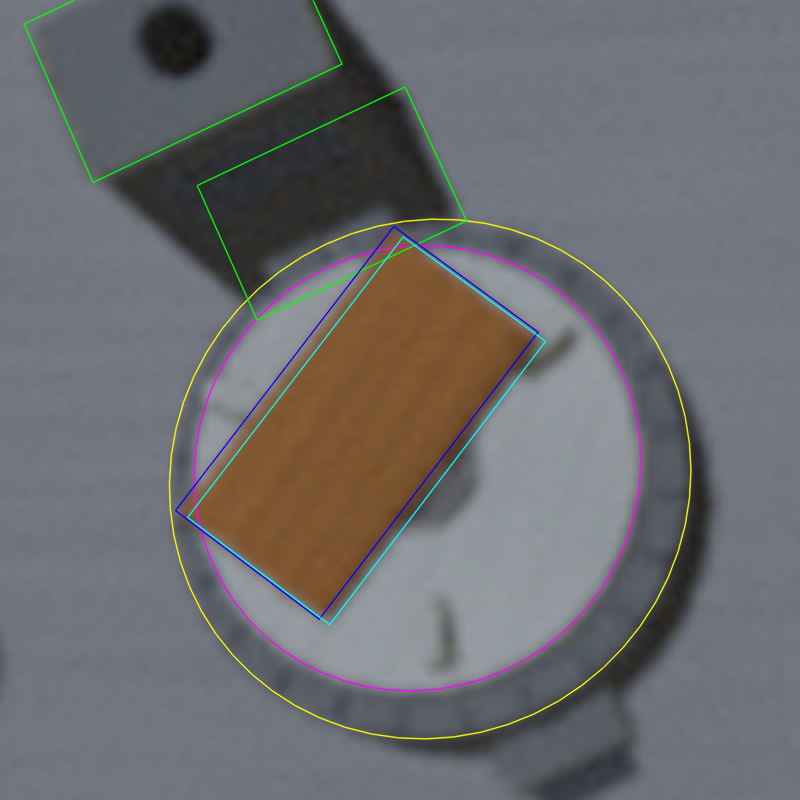

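View pics/ms2.png

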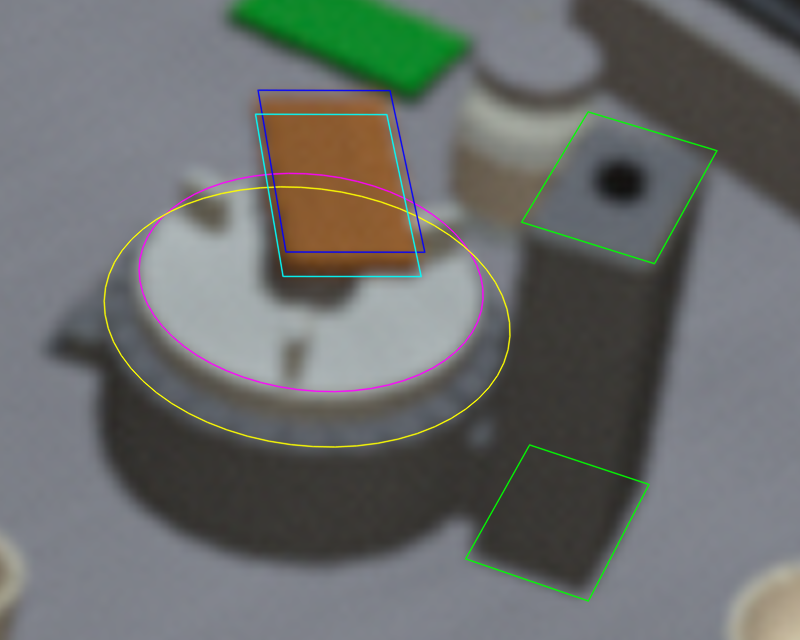

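View pics/pt2.png

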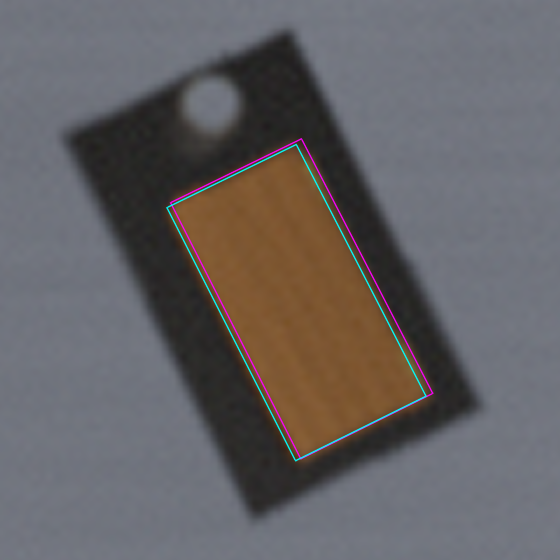

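View pics/ps2.png

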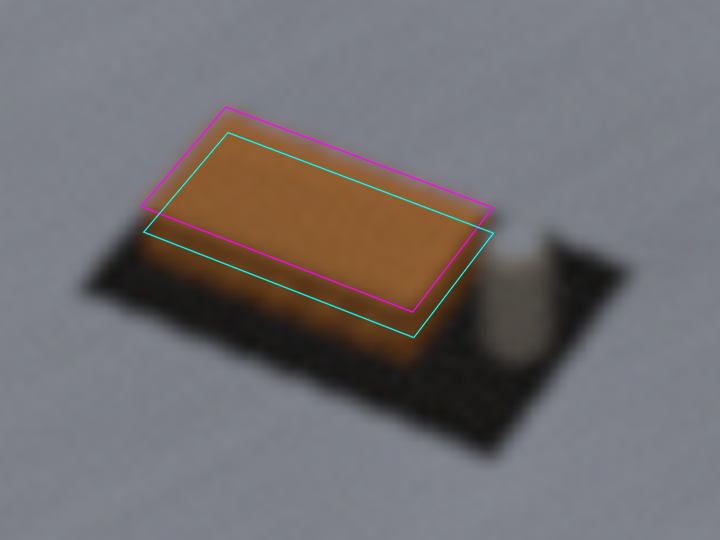

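Run:
```python
from h import *
s=cam("scene");t=cam("top");p=np.array(ctrl.read_state()["eef_pos"])
q=proj(s,[p])[0];im,A=crop(s,(100,185),(35,30),11)
for dz,c in((0,(255,0,255)),(13,(0,255,255)),(31.7,(0,255,0))):
    for y in (0,):
        P=p+[0,0,dz];u=np.array([np.sin(.344),-np.cos(.344),0])
        draw(im,A,s,[P-42.5*u,P+42.5*u],c,False)
cv2.imwrite("pics/g0.png",im)
```

```text
(no output)
```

View pics/g0.png

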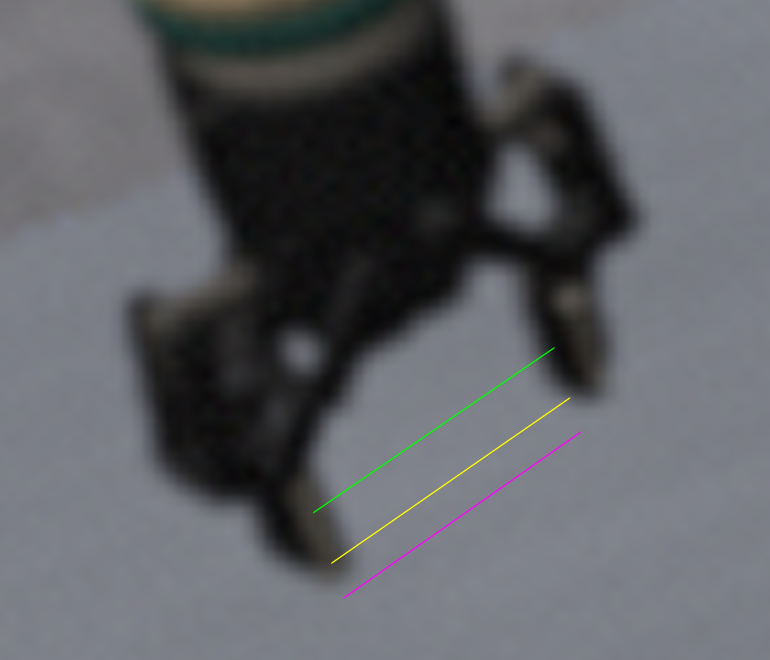

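```bash
cat > go.py <<'E'
import sys,numpy as np
from cell import ctrl
def units(x,y,z,yaw=None):
    s=ctrl.read_state();p=np.array(s["eef_pos"]);r,pi,w=s["tool_rot"]
    from scipy.spatial.transform import Rotation as Ro
    R=Ro.from_euler("xyz",[r,pi,w]).as_matrix()
    d=R.T@(np.array([x,y,z])-p)/25
    print("pos",p.round(1),"rpy",np.round([r,pi,w],3),"F",np.round(s["force"],1),"w",round(s["width"],1),"t",round(s["clock"],2),"q7",round(s["qpos"][6],2))
    tw=0
    if yaw is not None:
        tw=-((yaw-w+np.pi)%(2*np.pi)-np.pi)/np.radians(6)
    print("units",d.round(3),"twist",round(tw,2), "alt",round(tw-60*np.sign(tw),2))
if __name__=="__main__": units(*map(float,sys.argv[1:]))
E
python3 go.py 390 -200 270; python3 go.py 554.5 242 260 2.49
```

```text
pos [ 219.1 -611.9  231.3] rpy [-3.142 -0.     0.344] F [ 0.3 -0.6 -1.2] w 85.4 t 0.5 q7 -0.02
units [ 11.989 -13.21   -1.548] twist 0 alt 0
pos [ 219.1 -611.9  231.3] rpy [-3.142 -0.     0.344] F [ 0.3 -0.6 -1.2] w 85.4 t 0.5 q7 -0.02
units [ 24.143 -27.637  -1.146] twist -20.49 alt 39.51
```

>>> {"name": "servo_tool", "arguments": {
  "commands": [1.2,-1.3,-1.2,-1,0,2.4,-2.6,-1.5,-2,0,3.6,-3.9,-1.5,-3,0,4.8,-5.2,-1.5,-4,0,6,-6.6,-1.5,-5,0,7.2,-7.9,-1.5,-6,0,8.4,-9.2,-1.5,-7,0,9.6,-10.5,-1.5,-8,0,10.8,-11.9,-1.5,-9,0,12,-13.2,-1.5,-10,0]
}}

```text
clock: 1.33
eef_pos: [376.2, -233.5, 269.2]
tool_rot: [3.141, 0.001, 1.396]
force: [1.3, -0.2, -0.4]
width: 85.1
```

```bash
python3 go.py 554.5 242 260 2.49
```

```text
pos [ 376.2 -233.5  269.2] rpy [3.141e+00 1.000e-03 1.396e+00] F [ 1.3 -0.2 -0.4] w 85.1 t 1.33 q7 0.18
units [19.97   3.711  0.36 ] twist -10.45 alt 49.55
```

>>> {"name": "servo_tool", "arguments": {
  "commands": [1.6,0.3,0,-1.1,0,3.2,0.6,0,-2.2,0,4.8,0.9,0,-3.3,0,6.4,1.2,0,-4.4,0,8,1.5,0,-5.5,0,9.6,1.8,0,-6.6,0,11.2,2.1,0,-7.7,0,12.8,2.4,0,-8.8,0,14.4,2.7,0,-9.9,0,16,3,0,-10.5,0]
}}

```text
clock: 2.17
eef_pos: [521.7, 146.6, 269.0]
tool_rot: [3.141, 0.001, 2.495]
force: [1.0, 0.7, -0.4]
width: 85.1
```

```bash
python3 go.py 554.5 242 260 2.49
```

```text
pos [521.7 146.6 269. ] rpy [3.141e+00 1.000e-03 2.495e+00] F [ 1.   0.7 -0.4] w 85.1 t 2.17 q7 0.25
units [1.252 3.836 0.36 ] twist 0.05 alt -59.95
```

>>> {"name": "servo_tool", "arguments": {
  "commands": [0.45,1.2,0.4,0,0,0.9,2.4,0.8,0,0,0.9,2.4,0.8,0,0,0.9,2.4,0.8,0,0,0.9,2.4,0.8,0,0,0.9,2.4,0.8,0,0]
}}

```text
clock: 2.67
eef_pos: [539.9, 204.4, 249.1]
tool_rot: [-3.141, 0.001, 2.488]
force: [0.1, -0.1, -0.0]
width: 85.5
```

```bash
python3 go.py 554.5 242 142 2.4906
python3 - <<'E'
from h import *
t=cam("top");s=cam("scene")
a=crop(t,(238,172),(45,45),6)[0];b=crop(s,(385,170),(45,45),6)[0];cv2.imwrite("pics/v3.png",np.hstack([a,b])[:, :1080][::1]); 
cv2.imwrite("pics/v3.png",cv2.resize(np.hstack([a,b]),(800,400)))
E
```

```text
pos [539.9 204.4 249.1] rpy [-3.141e+00  1.000e-03  2.488e+00] F [ 0.1 -0.1 -0. ] w 85.5 t 2.67 q7 0.15
units [0.453 1.552 4.281] twist -0.02 alt 59.98
```

View pics/v3.png

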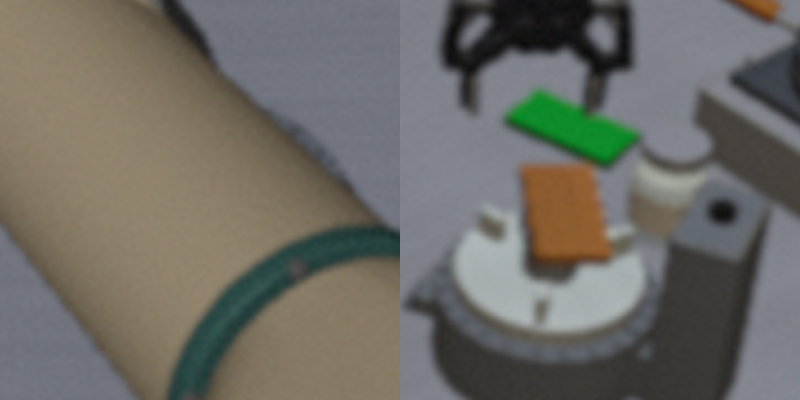

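>>> {"name": "servo_tool", "arguments": {
  "commands": [0.45,1.55,0,0,0,0.45,1.55,0.8,0,0,0.45,1.55,1.6,0,0,0.45,1.55,2.2,0,0,0.45,1.55,2.2,0,0,0.45,1.55,2.2,0,0]
}}

```text
clock: 3.27
eef_pos: [554.2, 242.7, 193.8]
tool_rot: [-3.14, -0.0, 2.489]
force: [-0.3, 0.4, 0.5]
width: 85.4
```

```bash
python3 go.py 554.5 242 142 2.4906
python3 - <<'E'
from h import *
s=cam("scene")
b=crop(s,(385,170),(45,45),8)[0];cv2.imwrite("pics/v4.png",b[:600])
E
```

```text
pos [554.2 242.7 193.8] rpy [-3.14  -0.     2.489] F [-0.3  0.4  0.5] w 85.4 t 3.27 q7 0.06
units [-0.028 -0.012  2.071] twist -0.01 alt 59.99
```

View pics/v4.png

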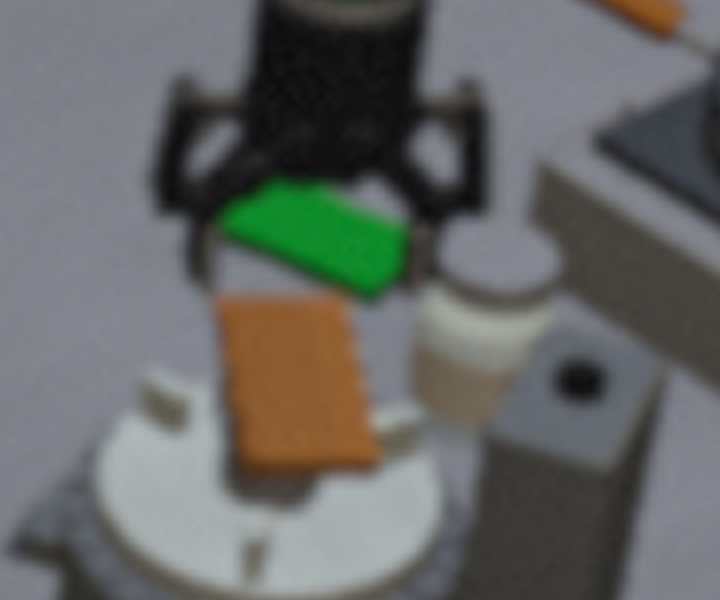

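>>> {"name": "servo_tool", "arguments": {
  "commands": [0,0,0.7,0,0,0,0,1.4,0,0,0,0,2.07,0,0,0,0,2.07,0,0,0,0,2.07,0,0,0,0,2.07,0,0]
}}

```text
clock: 3.82
eef_pos: [555.2, 244.5, 143.8]
tool_rot: [3.139, 0.001, 2.49]
force: [0.0, 0.2, 0.1]
width: 85.4
```

```bash
python3 go.py 554.5 242 142 2.4906
python3 - <<'E'
from h import *
s=cam("scene")
b=crop(s,(385,170),(45,38),8)[0];cv2.imwrite("pics/v5.png",b[:600])
E
```

```text
pos [555.2 244.5 143.8] rpy [3.139e+00 1.000e-03 2.490e+00] F [0.  0.2 0.1] w 85.4 t 3.82 q7 0.02
units [-0.037 -0.096  0.072] twist -0.0 alt 60.0
```

View pics/v5.png

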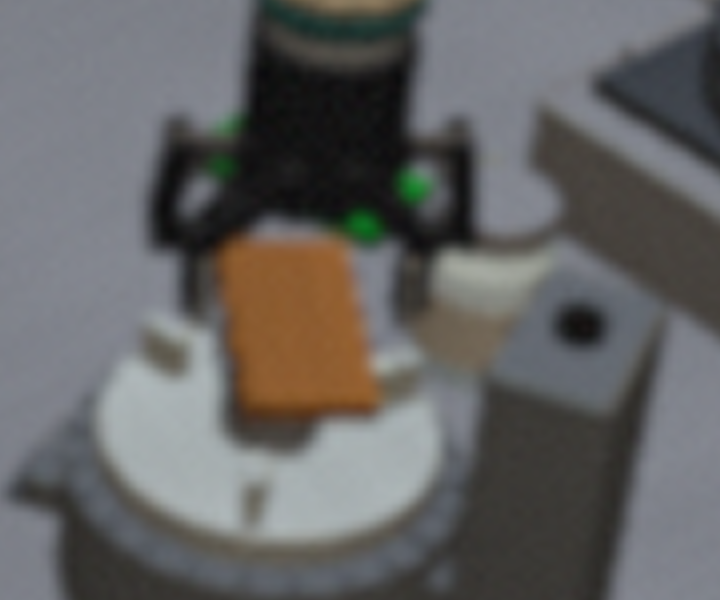

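>>> {"name": "servo_tool", "arguments": {
  "commands": [-0.04,-0.15,0.06,0,0,-0.04,-0.15,0.06,0,0,-0.04,-0.15,0.06,0,0.1,-0.04,-0.15,0.06,0,0.15,-0.04,-0.15,0.06,0,0.2,-0.04,-0.15,0.06,0,0.3,-0.04,-0.15,0.06,0,1,-0.04,-0.15,0.06,0,1,-0.04,-0.15,0.06,0,1,-0.04,-0.15,0.06,0,1]
}}

```text
clock: 4.7
eef_pos: [553.1, 240.7, 141.3]
tool_rot: [3.141, 0.001, 2.491]
force: [-0.7, -0.8, 5.8]
width: 60.6
```

```bash
python3 go.py 554.5 242 142 2.4906
python3 - <<'E'
from h import *
s=cam("scene")
b=crop(s,(385,170),(45,38),8)[0];cv2.imwrite("pics/v6.png",b[:600])
E
```

```text
pos [553.1 240.7 141.3] rpy [3.141e+00 1.000e-03 2.491e+00] F [-0.7 -0.8  5.8] w 60.6 t 4.7 q7 0.02
units [-0.015  0.076 -0.026] twist 0.0 alt -60.0
```

View pics/v6.png

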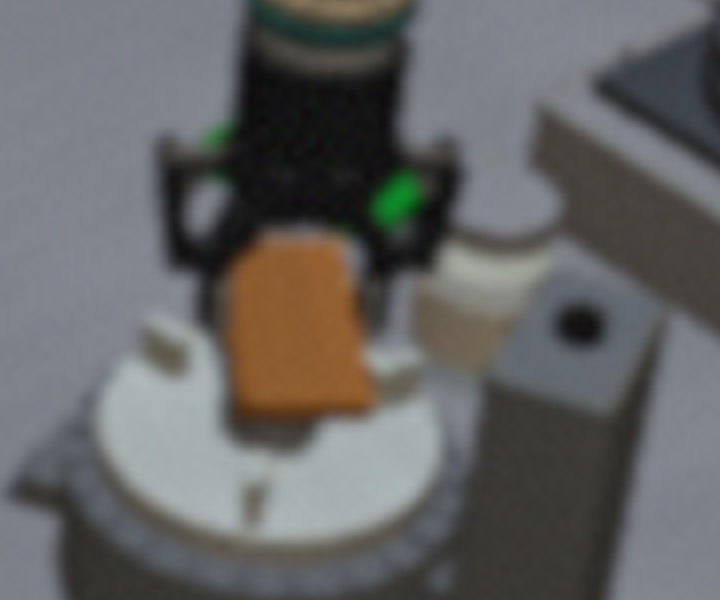

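>>> {"name": "servo_tool", "arguments": {
  "commands": [0,0,-0.2,0,1,0,0,-0.5,0,1,0,0,-1,0,1,0,0,-1.6,0,1,0,0,-2.2,0,1,0,0,-2.9,0,1,0,0,-3.6,0,1,0,0,-3.6,0,1,0,0,-3.6,0,1]
}}

```text
clock: 5.5
eef_pos: [553.3, 240.7, 232.0]
tool_rot: [3.139, 0.001, 2.49]
force: [-0.6, 0.2, -2.3]
width: 60.4
```

```bash
python3 go.py 478 -195 230 3.5786
python3 - <<'E'
from h import *
s=cam("scene");p=np.array(ctrl.read_state()["eef_pos"]);y=ctrl.read_state()["tool_rot"][2]
im,A=crop(s,(375,160),(45,38),8)
draw(im,A,s,rect(p[:2],y,p[2]+3.7+14));draw(im,A,s,rect(p[:2],y,p[2]+3.7),(255,255,0))
cv2.imwrite("pics/v7.png",im[:600])
E
```

```text
pos [553.3 240.7 232. ] rpy [3.139e+00 1.000e-03 2.490e+00] F [-0.6  0.2 -2.3] w 60.4 t 5.5 q7 0.09
units [ -8.168 -15.685   0.055] twist -10.39 alt 49.61
```

View pics/v7.png

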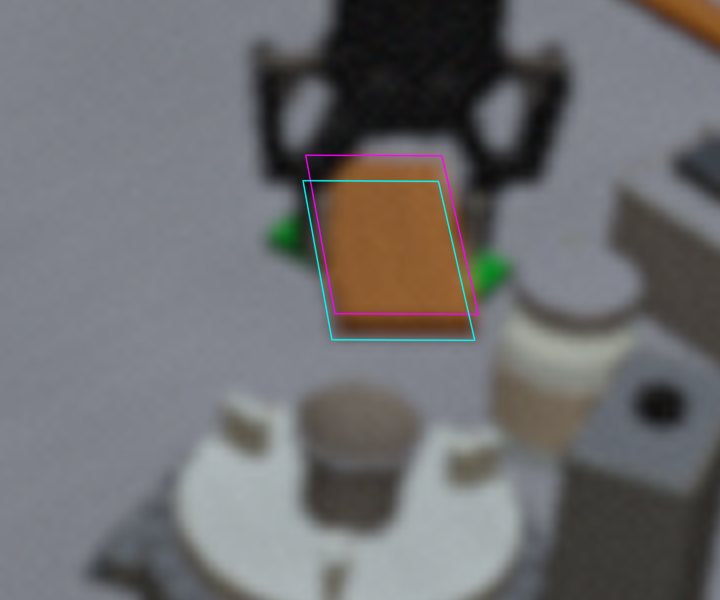

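>>> {"name": "servo_tool", "arguments": {
  "commands": [-0.3,-0.5,0,-0.3,1,-0.8,-1.5,0,-1,1,-1.4,-2.7,0,-1.8,1,-2.1,-4,0,-2.7,1,-2.8,-5.3,0,-3.6,1,-3.5,-6.6,0,-4.5,1,-4.2,-7.9,0,-5.4,1,-4.8,-9.2,0,-6.2,1,-5.4,-10.4,0,-6.9,1,-5.9,-11.4,0,-7.5,1]
}}

```text
clock: 6.38
eef_pos: [495.5, -78.8, 229.4]
tool_rot: [-3.141, -0.003, -3.006]
force: [0.4, -0.1, -0.6]
width: 60.6
```

```bash
python3 go.py 478 -195 200 3.5786
```

```text
pos [495.5 -78.8 229.4] rpy [-3.141e+00 -3.000e-03 -3.006e+00] F [ 0.4 -0.1 -0.6] w 60.6 t 6.38 q7 1.27
units [ 1.322 -4.509  1.181] twist -2.87 alt 57.13
```

>>> {"name": "servo_tool", "arguments": {
  "commands": [0.3,-1,0,-0.7,1,0.6,-2,0,-1.4,1,0.9,-3,0.3,-2.1,1,1.2,-3.8,0.6,-2.8,1,1.3,-4.2,0.9,-2.9,1,1.3,-4.2,1.2,-2.9,1,1.3,-4.2,1.2,-2.9,1,1.3,-4.2,1.2,-2.9,1,1.3,-4.2,1.2,-2.9,1]
}}

```text
clock: 7.13
eef_pos: [479.9, -182.1, 200.9]
tool_rot: [3.141, 0.001, -2.701]
force: [0.2, -0.0, -0.8]
width: 60.3
```

```bash
python3 go.py 478 -195 120 3.5786;python3 - <<'E'
from h import *
s=cam("scene","s8.png");t=cam("top","t8.png")
cv2.imwrite("pics/v8.png",np.hstack([crop(t,(388,203),(40,50),5)[0],crop(s,(272,220),(40,50),5)[0]]))
E
```

```text
pos [ 479.9 -182.1  200.9] rpy [ 3.141e+00  1.000e-03 -2.701e+00] F [ 0.2 -0.  -0.8] w 60.3 t 7.13 q7 1.68
units [ 0.292 -0.436  3.237] twist 0.03 alt -59.97
```

View pics/v8.png

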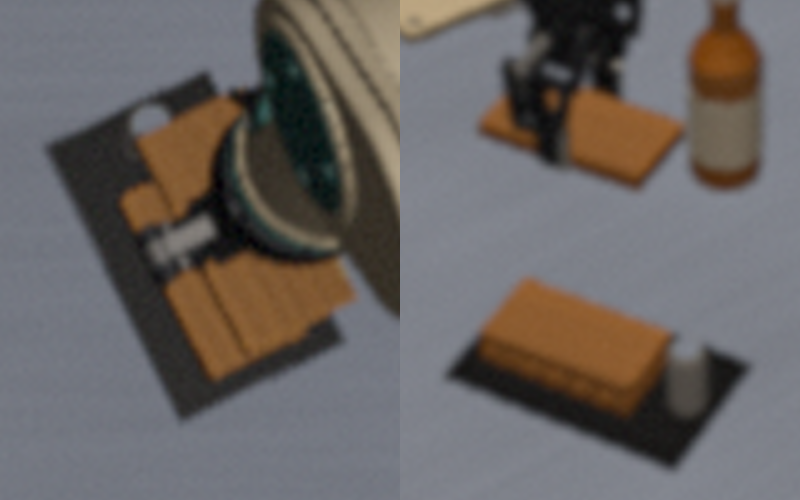

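>>> {"name": "servo_tool", "arguments": {
  "commands": [0.2,-0.3,0.8,0,1,0.29,-0.44,1.6,0,1,0.29,-0.44,2.4,0,1,0.29,-0.44,3.2,0,1,0.29,-0.44,4,0,1,0.29,-0.44,4.8,0,1,0.29,-0.44,4.8,0,1,0.29,-0.44,4.8,0,1,0.29,-0.44,4.8,0,1,0.29,-0.44,4.8,0,1]
}}

```text
clock: 8.07
eef_pos: [478.4, -197.1, 82.0]
tool_rot: [-3.14, 0.002, -2.703]
force: [-0.6, -1.3, -0.3]
width: 60.4
```

```bash
python3 go.py 478 -195 60 3.5786;python3 - <<'E'
from h import *
s=cam("scene","s9.png");t=cam("top","t9.png");st=ctrl.read_state();p=np.array(st["eef_pos"]);y=st["tool_rot"][2]
im,A=crop(s,(270,230),(40,30),10)
cv2.imwrite("pics/v9a.png",im)
draw(im,A,s,rect(p[:2],y,p[2]+3.7+14));draw(im,A,s,rect(p[:2],y,p[2]+3.7),(255,255,0))
draw(im,A,s,rect((478.5,-195),.437,33),(0,255,0));draw(im,A,s,rect((478.5,-195),.437,5),(0,255,0))
cv2.imwrite("pics/v9.png",im)
cv2.imwrite("pics/v9t.png",crop(t,(388,203),(40,40),8)[0][:600])
E
```

```text
pos [ 478.4 -197.1   82. ] rpy [-3.140e+00  2.000e-03 -2.703e+00] F [-0.6 -1.3 -0.3] w 60.4 t 8.07 q7 1.52
units [-0.018  0.086  0.879] twist 0.01 alt -59.99
```

View pics/v9.png

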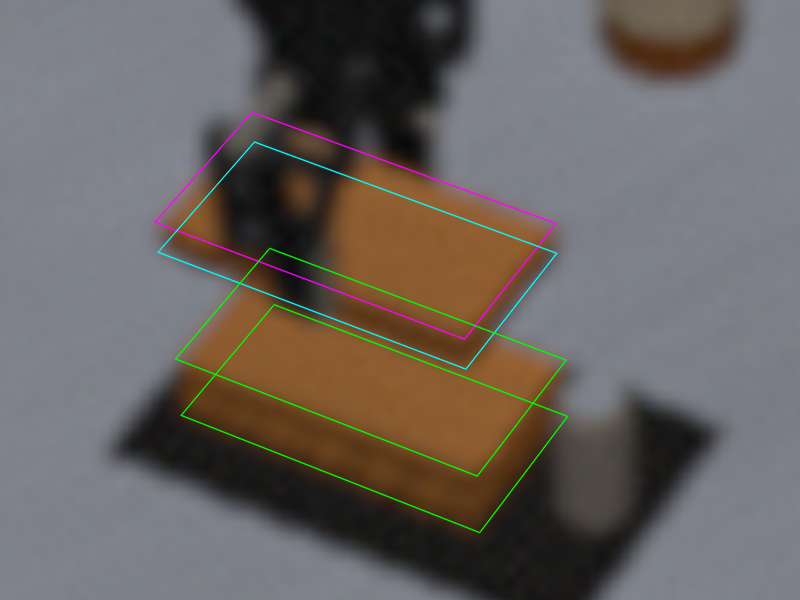

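View pics/v9a.png

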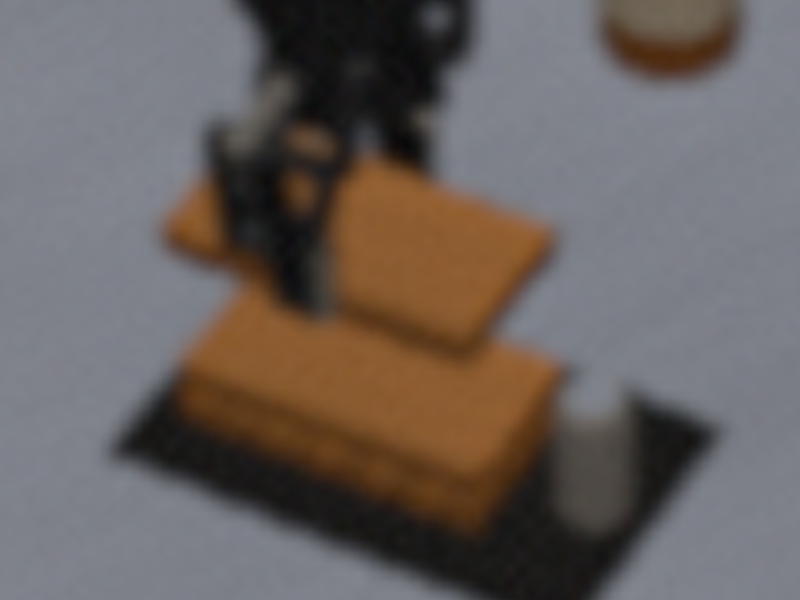

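View pics/v9t.png

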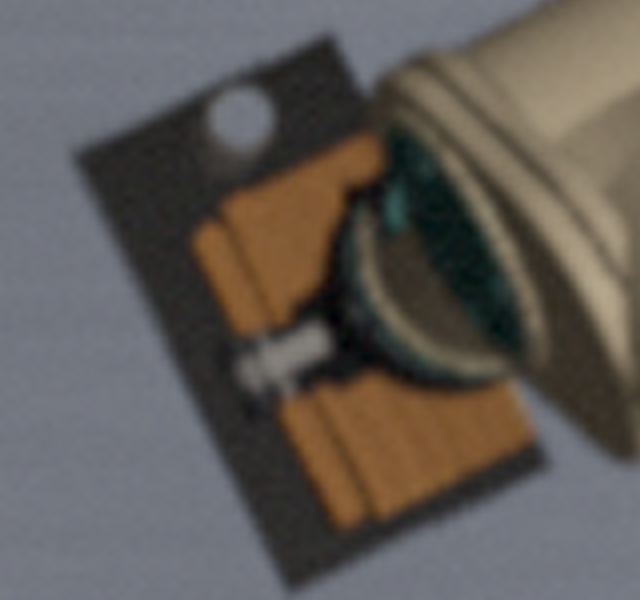

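Run:
```python
from h import *
t=cam("top");st=ctrl.read_state();p=np.array(st["eef_pos"]);y=st["tool_rot"][2];print(p)
im,A=crop(t,(388,203),(40,40),10)
draw(im,A,t,rect(p[:2],y,p[2]+3.7+14));draw(im,A,t,rect(p[:2],y,p[2]+3.7),(255,255,0))
draw(im,A,t,rect((478.5,-195),.437,33),(0,255,0))
cv2.imwrite("pics/v10.png",im[100:700])
```

```text
[ 477.89122757 -197.48749671   81.55781567]
```

View pics/v10.png

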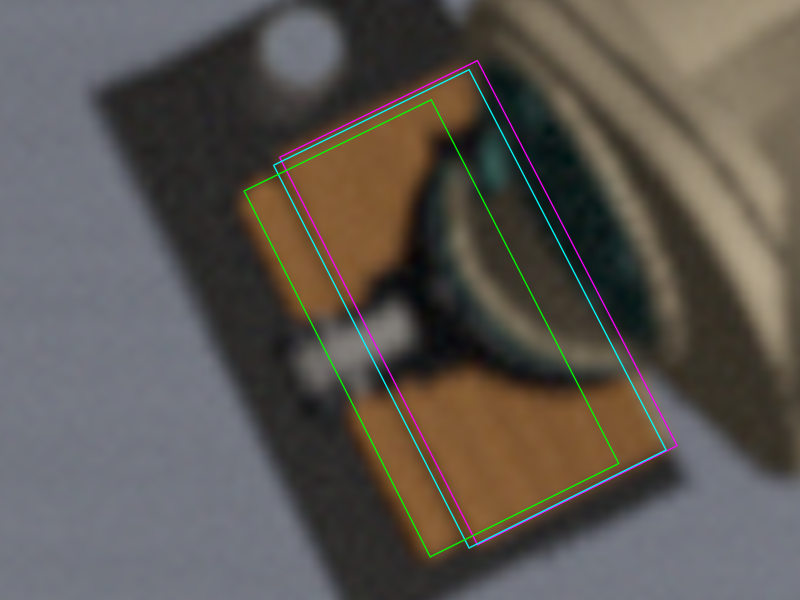

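>>> {"name": "servo_tool", "arguments": {
  "commands": [-0.05,0.05,0.4,0,1,-0.05,0.05,0.8,0,1,-0.05,0.05,1.2,0,1,-0.05,0.05,1.6,0,1,-0.05,0.05,1.7,0,1,-0.05,0.05,1.7,0,1,-0.05,0.05,1.7,0,1,-0.05,0.05,1.7,0,1]
}}

```text
clock: 8.88
eef_pos: [478.2, -195.5, 38.2]
tool_rot: [-3.141, 0.001, -2.703]
force: [-0.5, 0.1, -1.3]
width: 60.7
```

```bash
python3 go.py 478.7 -195.7 30 3.5786;python3 - <<'E'
from h import *
s=cam("scene");t=cam("top")
cv2.imwrite("pics/v11.png",np.hstack([crop(t,(388,203),(30,35),7)[0],crop(s,(270,235),(27,35),7)[0]]))
E
```

```text
pos [ 478.2 -195.5   38.2] rpy [-3.141e+00  1.000e-03 -2.703e+00] F [-0.5  0.1 -1.3] w 60.7 t 8.88 q7 1.45
units [-0.014 -0.017  0.329] twist 0.01 alt -59.99
```

View pics/v11.png

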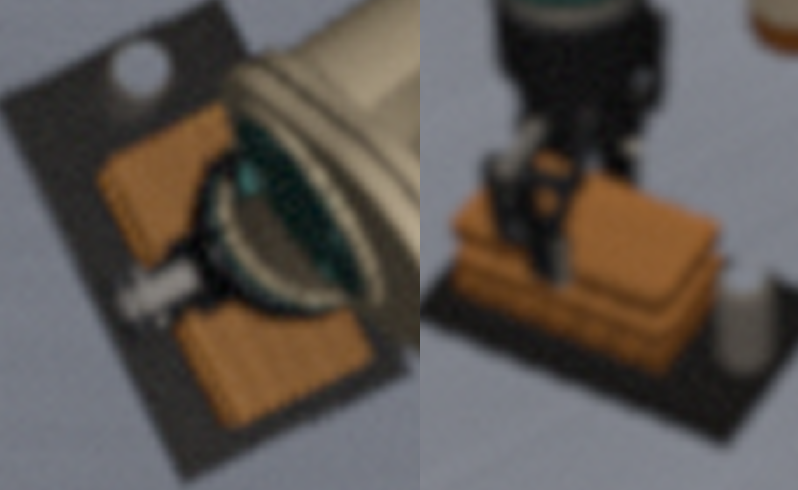

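>>> {"name": "servo_tool", "arguments": {
  "commands": [0,0,0.1,0,1,0,0,0.2,0,1,0,0,0.25,0,1,0,0,0.3,0,1,0,0,0.3,0,1,0,0,0.3,0,1]
}}

```text
clock: 9.48
eef_pos: [477.8, -195.5, 30.5]
tool_rot: [3.141, -0.0, -2.704]
force: [-0.3, 0.1, -0.7]
width: 60.5
```

```bash
python3 go.py 478.7 -195.7 30 3.5786
```

```text
pos [ 477.8 -195.5   30.5] rpy [ 3.141 -0.    -2.704] F [-0.3  0.1 -0.7] w 60.5 t 9.48 q7 1.43
units [-0.028 -0.022  0.019] twist 0.01 alt -59.99
```

>>> {"name": "servo_tool", "arguments": {
  "commands": [0,0,0.04,0,1,0,0,0.08,0,1,0,0,0.08,0,1,0,0,0.08,0,1]
}}

```text
clock: 9.82
eef_pos: [478.0, -195.6, 29.3]
tool_rot: [-3.141, 0.0, -2.704]
force: [-1.1, -0.5, 6.7]
width: 60.2
```

```bash
python3 go.py 478.7 -195.7 30 3.5786;python3 - <<'E'
from h import *
s=cam("scene");cv2.imwrite("pics/v12.png",crop(s,(270,235),(35,30),10)[0])
E
```

```text
pos [ 478.  -195.6   29.3] rpy [-3.141  0.    -2.704] F [-1.1 -0.5  6.7] w 60.2 t 9.82 q7 1.43
units [-0.021 -0.017 -0.028] twist 0.01 alt -59.99
```

View pics/v12.png

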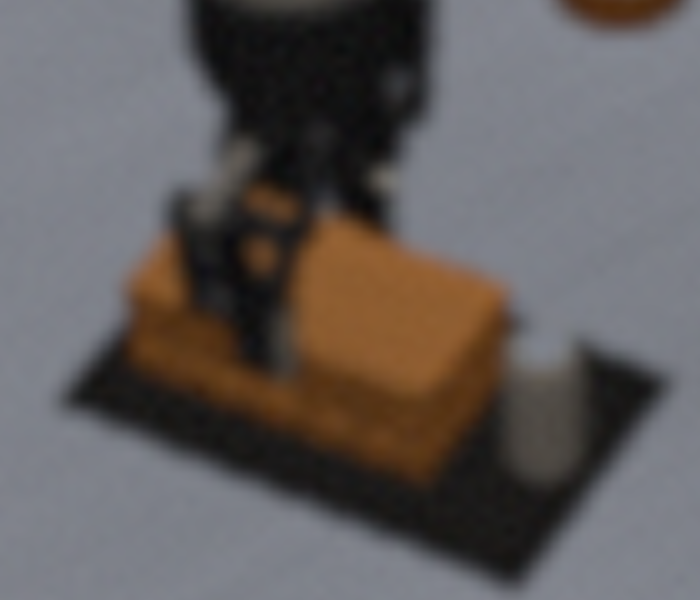

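>>> {"name": "servo_tool", "arguments": {
  "commands": [0,0,0,0,0.25,0,0,0,0,0.2,0,0,0,0,0.1,0,0,0,0,0,0,0,0,0,0,0,0,0,0,0,0,0,-0.5,0,0,0,0,-1.2,0,0,0,0,-2,0,0,0,0,-3,0,0]
}}

```text
clock: 10.7
eef_pos: [477.0, -195.2, 103.5]
tool_rot: [3.14, -0.002, -2.703]
force: [0.7, -0.6, -0.2]
width: 84.8
```

```bash
python3 go.py 478.7 -195.7 250 3.5786
```

```text
pos [ 477.  -195.2  103.5] rpy [ 3.140e+00 -2.000e-03 -2.703e+00] F [ 0.7 -0.6 -0.2] w 84.8 t 10.7 q7 1.56
units [-0.045 -0.035 -5.859] twist 0.01 alt -59.99
```

>>> {"name": "servo_tool", "arguments": {
  "commands": [0,0,-1.2,0,0,0,0,-2.4,0,0,0,0,-3.6,0,0,0,0,-4.8,0,0,-0.5,1,-5.8,0,0.5,-1,2.2,-5.8,0,1,-1.7,3.6,-5.8,0,1,-2.4,5,-5.8,0,1,-3.1,6.5,-5.8,0,1,-3.8,8,-5.8,0,1]
}}

```text
clock: 11.53
eef_pos: [478.7, 27.3, 248.7]
tool_rot: [-3.141, 0.0, -2.705]
force: [0.2, 0.1, -0.6]
width: 12.6
```

```bash
python3 go.py 478.7 60 250 3.5786;python3 - <<'E'
from h import *
s=cam("scene","s13.png");t=cam("top","t13.png")
cv2.imwrite("pics/v13.png",np.hstack([crop(t,(388,203),(30,35),7)[0],crop(s,(270,235),(27,35),7)[0]]))
cv2.imwrite("pics/v13m.png",np.hstack([crop(t,(238,172),(40,40),7)[0][:,:400],crop(s,(375,190),(40,40),7)[0][:,:400]]))
cv2.imwrite("pics/v13m.png",crop(s,(375,190),(40,35),10)[0][:600])
cv2.imwrite("pics/v13n.png",crop(t,(238,172),(40,40),7)[0])
E
```

```text
pos [478.7  27.3 248.7] rpy [-3.141  0.    -2.705] F [ 0.2  0.1 -0.6] w 12.6 t 11.53 q7 1.33
units [-0.555  1.186 -0.054] twist 0.0 alt -60.0
```

View pics/v13.png

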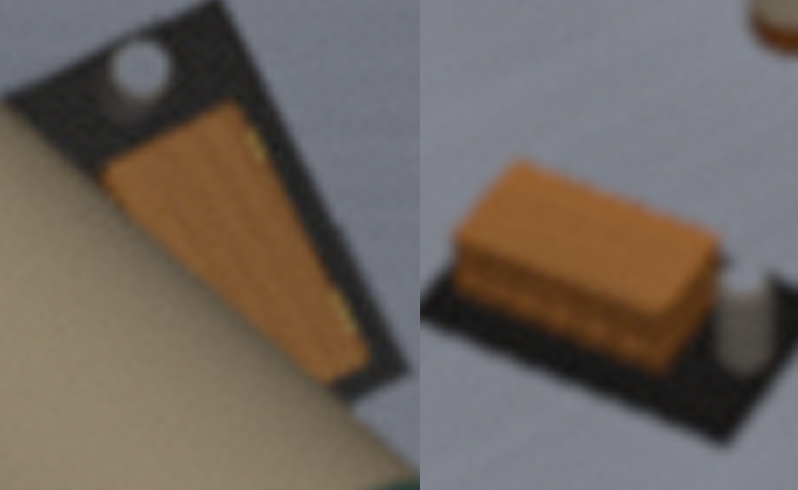

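View pics/v13m.png

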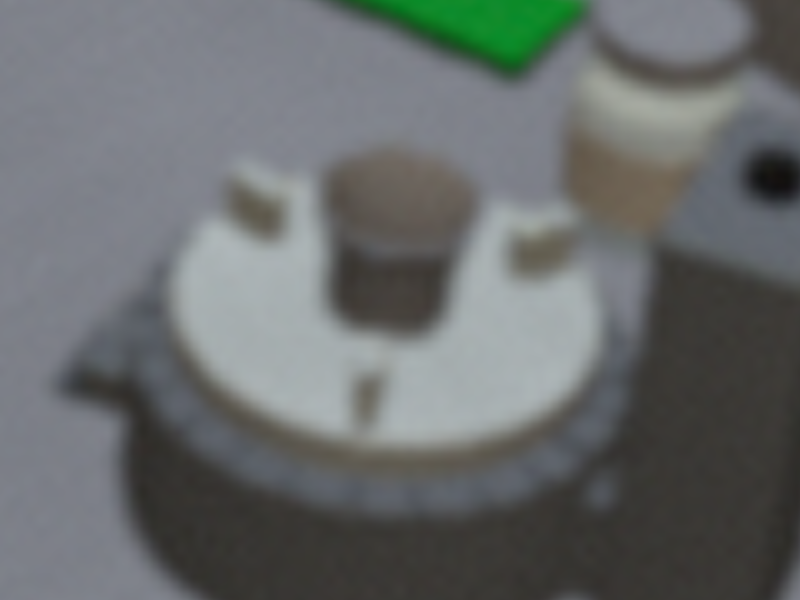

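View pics/v13n.png

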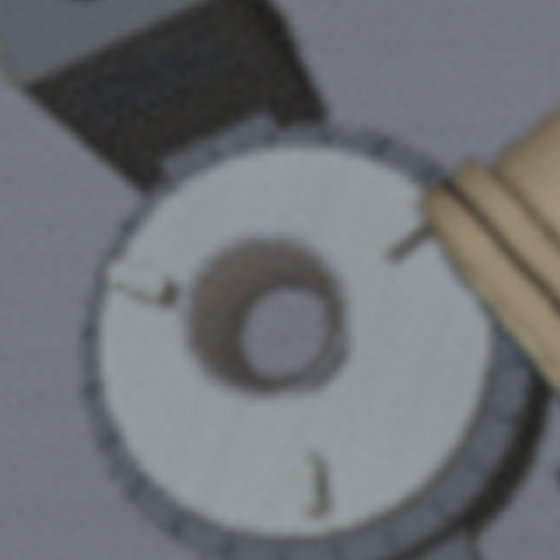

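Run:
```python
from mill import *
t=cam("top");s=cam("scene")
for ds in([t],[s],[t,s]): print(fitmill(ds,(551.5,237)))
q=np.array([[143,290],[415,238],[320,485]])/7+[198,132]
C=back(t,q,115)[:,:2];c=np.array([551.3,238])
for P in C: print(P,np.linalg.norm(P-c),np.degrees(np.arctan2(*(P-c)[::-1])))
q=np.array([[256,203],[541,243],[368,392]])/10+[335,155]
C=back(s,q,110)[:,:2]
for P in C: print(P,np.linalg.norm(P-c),np.degrees(np.arctan2(*(P-c)[::-1])))
# column edge yaw
print(np.degrees(.429))
from scipy.spatial.transform import Rotation
```

```text
[550.99220082 238.27691087]
[554.15530395 233.74043935]
[551.33893975 237.63890241]
[568.3678994  294.32339533] 58.85268092186235 73.14141131208076
[586.91361532 184.80991122] 64.01183593754375 -56.19557109631073
[488.51455759 222.07233957] 64.77423982854268 -165.7652695589528
[492.9140055  223.13477282] 60.248645901509555 -165.71582826309634
[575.2042616  291.99032256] 59.045479526375075 66.11859148836291
[598.2994112  180.87991215] 73.97059611349817 -50.55185217779861
24.579889411112315
```

```bash
python3 go.py 494.8 200 180 1.738
```

```text
pos [478.8  27.1 248.7] rpy [-3.141 -0.    -2.7  ] F [-0.2  0.1  0.8] w 0.3 t 11.73 q7 1.34
units [-3.535  5.978  2.744] twist 17.62 alt -42.38
```

>>> {"name": "servo_tool", "arguments": {
  "commands": [-0.5,0.8,0,1.1,1,-1,1.7,0,2.2,1,-1.5,2.6,0,3.3,1,-2,3.4,0.5,4.4,1,-2.5,4.2,1,5.5,1,-3,5,1.5,6.6,1,-3.5,5.9,2,7.7,1,-3.5,6,2.7,8.8,1,-3.5,6,2.7,9.9,1,-3.5,6,2.7,11,1]
}}

```text
clock: 12.57
eef_pos: [494.5, 196.7, 179.5]
tool_rot: [-3.138, -0.001, 2.42]
force: [-0.0, 0.3, -0.2]
width: -0.0
```

```bash
python3 go.py 494.8 200 140 1.738
```

```text
pos [494.5 196.7 179.5] rpy [-3.138e+00 -1.000e-03  2.420e+00] F [-0.   0.3 -0.2] w -0.0 t 12.57 q7 0.01
units [0.075 0.112 1.579] twist 6.51 alt -53.49
```

>>> {"name": "servo_tool", "arguments": {
  "commands": [0,0,0,1.1,1,0,0,0,2.2,1,0.05,0.05,0.3,3.3,1,0.05,0.05,0.6,4.4,1,0.07,0.1,0.9,5.5,1,0.07,0.1,1.3,6.5,1,0.07,0.1,1.6,6.5,1,0.07,0.1,1.6,6.5,1,0.07,0.1,1.6,6.5,1]
}}

```text
clock: 13.32
eef_pos: [495.1, 200.6, 140.6]
tool_rot: [-3.14, 0.001, 1.748]
force: [0.3, 0.5, -0.2]
width: -0.3
```

```bash
python3 go.py 494.8 200 103 1.738;python3 - <<'E'
from mill import *
s=cam("scene");t=cam("top");st=ctrl.read_state();p=np.array(st["eef_pos"]);y=st["tool_rot"][2]
im,A=crop(s,(375,180),(40,40),9)
draw(im,A,s,rect(p[:2],y,p[2],22,29))
draw(im,A,s,circ((551.3,238),62,121),(0,255,0))
cv2.imwrite("pics/v14.png",im[:600]);
cv2.imwrite("pics/v14t.png",crop(t,(238,172),(40,40),7)[0])
E
```

```text
pos [495.1 200.6 140.6] rpy [-3.140e+00  1.000e-03  1.748e+00] F [ 0.3  0.5 -0.2] w -0.3 t 13.32 q7 -0.56
units [-0.021 -0.013  1.504] twist 0.1 alt -59.9
```

View pics/v14.png

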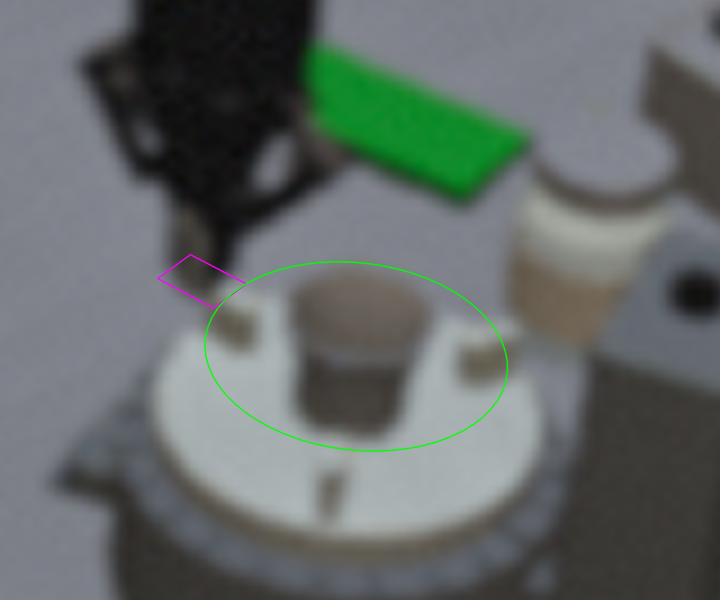

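View pics/v14t.png

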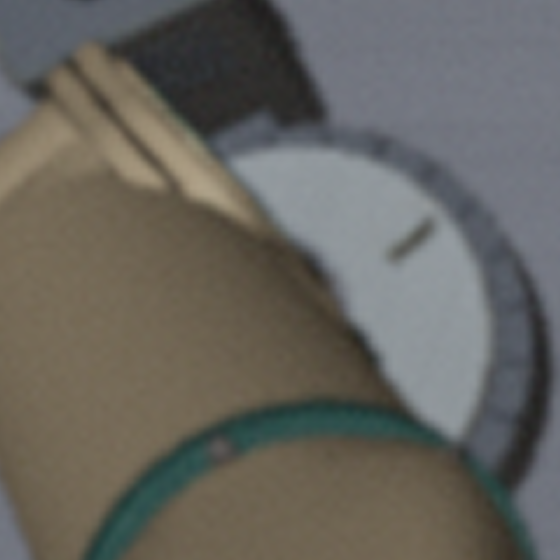

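>>> {"name": "servo_tool", "arguments": {
  "commands": [-0.1,0,0.5,0,1,-0.1,0,1,0,1,-0.1,0,1.4,0,1,-0.1,0,1.45,0,1,-0.1,0,1.45,0,1]
}}

```text
clock: 13.83
eef_pos: [495.2, 199.2, 104.5]
tool_rot: [-3.141, 0.0, 1.747]
force: [-0.8, -0.3, 0.3]
width: 0.0
```

```bash
python3 go.py 494.8 200 103 1.738;python3 - <<'E'
from mill import *
s=cam("scene")
im,A=crop(s,(375,180),(40,40),9)
cv2.imwrite("pics/v15.png",im[:600]);
E
```

```text
pos [495.2 199.2 104.5] rpy [-3.141  0.     1.747] F [-0.8 -0.3  0.3] w 0.0 t 13.83 q7 -0.59
units [ 0.034 -0.01   0.06 ] twist 0.09 alt -59.91
```

View pics/v15.png

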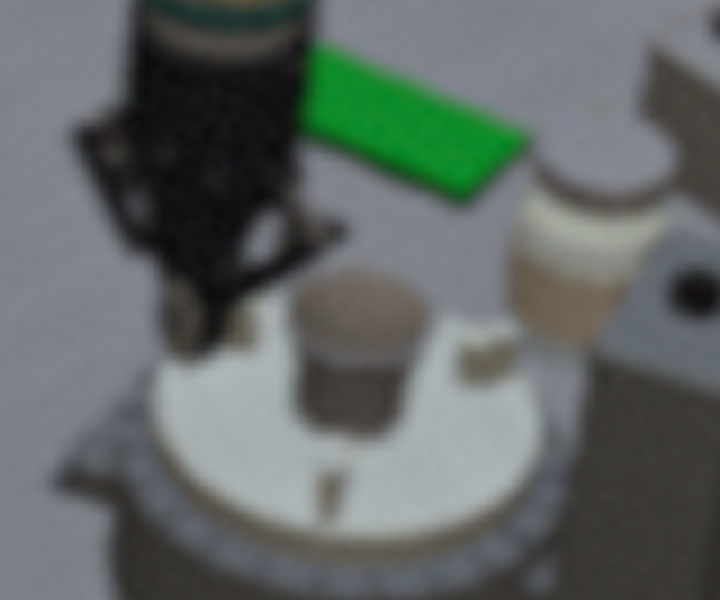

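```bash
cat > arc.py <<'E'
import sys,numpy as np
from cell import ctrl
from scipy.spatial.transform import Rotation as Ro
# usage: arc.py offset yawoff z alpha...   finger centre = axis+R(alpha)(62,off)
def run(off,yo,z,al,c=(551.3,238),r=62):
    s=ctrl.read_state();p=np.array(s["eef_pos"]);R=Ro.from_euler("xyz",s["tool_rot"]).as_matrix()
    for a in al:
        a_=np.radians(a);u=np.array([np.cos(a_),np.sin(a_)]);t=np.array([-u[1],u[0]])
        P=np.r_[np.array(c)+r*u+off*t,z]
        tw=-((np.radians(a+yo)-s["tool_rot"][2]+np.pi)%(2*np.pi)-np.pi)/np.radians(6)
        print(a,P.round(1),(R.T@(P-p)/25).round(2),round(tw,2))
    print(p.round(1),np.degrees(s["tool_rot"][2]).round(1),s["force"].round(1),s["clock"])
v=list(map(float,sys.argv[1:]));run(v[0],v[1],v[2],v[3:])
E
python3 arc.py 16 -90 104 190 186 182 178 174 170 166 162 158 154 150
```

```text
190.0 [493.  211.5 104. ] [ 0.49 -0.02  0.04] 0.02
186.0 [491.3 215.6 104. ] [ 0.66 -0.05  0.04] 0.69
182.0 [489.9 219.8 104. ] [ 0.84 -0.08  0.04] 1.35
178.0 [488.8 224.2 104. ] [ 1.02 -0.09  0.04] 2.02
174.0 [488.  228.6 104. ] [ 1.2  -0.1   0.04] 2.69
170.0 [487.5 233.  104. ] [ 1.38 -0.08  0.04] 3.35
166.0 [487.3 237.5 104. ] [ 1.55 -0.06  0.04] 4.02
162.0 [487.4 241.9 104. ] [ 1.73 -0.02  0.04] 4.69
158.0 [487.8 246.4 104. ] [1.9  0.02 0.04] 5.35
154.0 [488.6 250.8 104. ] [2.07 0.08 0.04] 6.02
150.0 [489.6 255.1 104. ] [2.23 0.16 0.04] 6.69
[495.6 199.5 105. ] 100.1 [ 0.2  0.2 -0.3] 13.8833
```

>>> {"name": "servo_tool", "arguments": {
  "commands": [0.25,0,0.04,0,1,0.45,-0.02,0.04,0,1,0.6,-0.04,0.04,0.5,1,0.75,-0.06,0.04,1,1,0.9,-0.08,0.04,1.6,1,1.05,-0.09,0.04,2.2,1,1.2,-0.1,0.04,2.7,1,1.38,-0.08,0.04,3.3,1,1.38,-0.08,0.04,3.3,1]
}}

```text
clock: 14.63
eef_pos: [487.7, 234.1, 104.4]
tool_rot: [3.14, -0.001, 1.401]
force: [0.2, 0.6, 0.1]
width: 0.2
```

```bash
python3 arc.py 16 -90 104 170 166 162 158 154 150 147 145;python3 - <<'E'
from mill import *
s=cam("scene")
im,A=crop(s,(375,180),(40,40),9)
cv2.imwrite("pics/v16.png",im[:600]);
E
```

```text
170.0 [487.5 233.  104. ] [-0.05 -0.    0.02] 0.05
166.0 [487.3 237.5 104. ] [ 0.13 -0.04  0.02] 0.71
162.0 [487.4 241.9 104. ] [ 0.31 -0.06  0.02] 1.38
158.0 [487.8 246.4 104. ] [ 0.48 -0.08  0.02] 2.05
154.0 [488.6 250.8 104. ] [ 0.66 -0.08  0.02] 2.71
150.0 [489.6 255.1 104. ] [ 0.84 -0.07  0.02] 3.38
147.0 [490.6 258.3 104. ] [ 0.97 -0.05  0.02] 3.88
145.0 [491.3 260.5 104. ] [ 1.06 -0.03  0.02] 4.21
[487.7 234.1 104.4] 80.3 [0.2 0.6 0.1] 14.6333
```

View pics/v16.png

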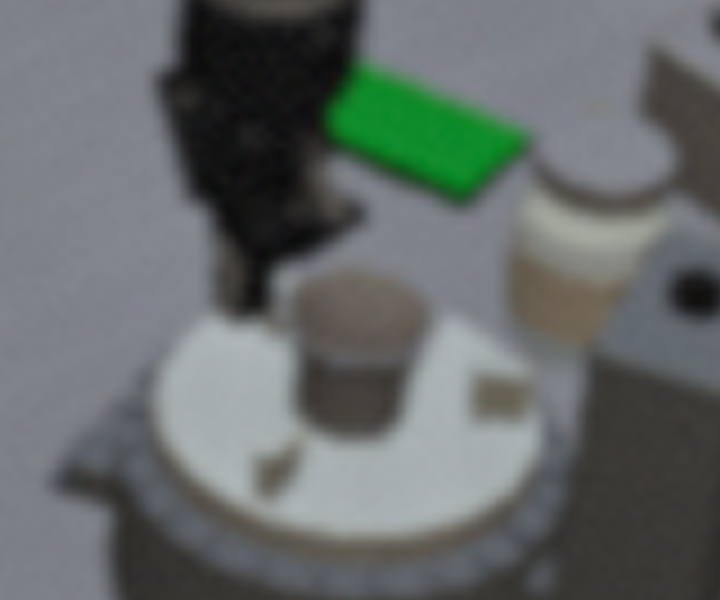

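The ring has moved clockwise: the near fin is now at about (275,470) and was at (330,490). The push force is small. I'll continue.

>>> {"name": "servo_tool", "arguments": {
  "commands": [0.13,-0.04,0.02,0.7,1,0.26,-0.05,0.02,1.2,1,0.4,-0.07,0.02,1.7,1,0.5,-0.08,0.02,2.1,1,0.6,-0.08,0.02,2.5,1,0.7,-0.08,0.02,2.9,1,0.77,-0.07,0.02,3.1,1,0.84,-0.07,0.02,3.4,1,0.84,-0.07,0.02,3.4,1]
}}

```text
clock: 15.43
eef_pos: [489.3, 255.0, 103.5]
tool_rot: [-3.142, -0.001, 1.046]
force: [-0.1, -0.0, -0.5]
width: -0.1
```

```bash
python3 arc.py 16 -90 104 150 148 147 146 145 144 143 142
```

```text
150.0 [489.6 255.1 104. ] [ 0.01  0.01 -0.02] -0.01
148.0 [490.2 257.3 104. ] [ 0.1  -0.01 -0.02] 0.32
147.0 [490.6 258.3 104. ] [ 0.14 -0.02 -0.02] 0.49
146.0 [491.  259.4 104. ] [ 0.18 -0.03 -0.02] 0.65
145.0 [491.3 260.5 104. ] [ 0.23 -0.04 -0.02] 0.82
144.0 [491.7 261.5 104. ] [ 0.27 -0.05 -0.02] 0.99
143.0 [492.2 262.5 104. ] [ 0.32 -0.05 -0.02] 1.15
142.0 [492.6 263.6 104. ] [ 0.36 -0.06 -0.02] 1.32
[489.3 255.  103.5] 59.9 [-0.1 -0.  -0.5] 15.4333
```

>>> {"name": "servo_tool", "arguments": {
  "commands": [0.05,0,0,0.15,1,0.1,-0.01,0,0.3,1,0.14,-0.02,0,0.5,1,0.18,-0.03,0,0.65,1,0.23,-0.04,0,0.8,1,0.23,-0.04,0,0.8,1,0.23,-0.04,0,0.8,1]
}}

```text
clock: 16.02
eef_pos: [491.3, 259.6, 103.3]
tool_rot: [3.141, -0.0, 0.962]
force: [0.6, -0.0, -0.4]
width: -0.0
```

```bash
python3 arc.py 16 -90 104 145 144 143 142 141 140;python3 - <<'E'
from mill import *
s=cam("scene")
im,A=crop(s,(375,180),(40,40),9)
cv2.imwrite("pics/v17.png",im[:600]);
E
```

```text
145.0 [491.3 260.5 104. ] [ 0.03 -0.02 -0.03] 0.02
144.0 [491.7 261.5 104. ] [ 0.07 -0.03 -0.03] 0.18
143.0 [492.2 262.5 104. ] [ 0.12 -0.04 -0.03] 0.35
142.0 [492.6 263.6 104. ] [ 0.16 -0.05 -0.03] 0.52
141.0 [493.  264.6 104. ] [ 0.2  -0.06 -0.03] 0.68
140.0 [493.5 265.6 104. ] [ 0.25 -0.07 -0.03] 0.85
[491.3 259.6 103.3] 55.1 [ 0.6 -0.  -0.4] 16.0167
```

View pics/v17.png

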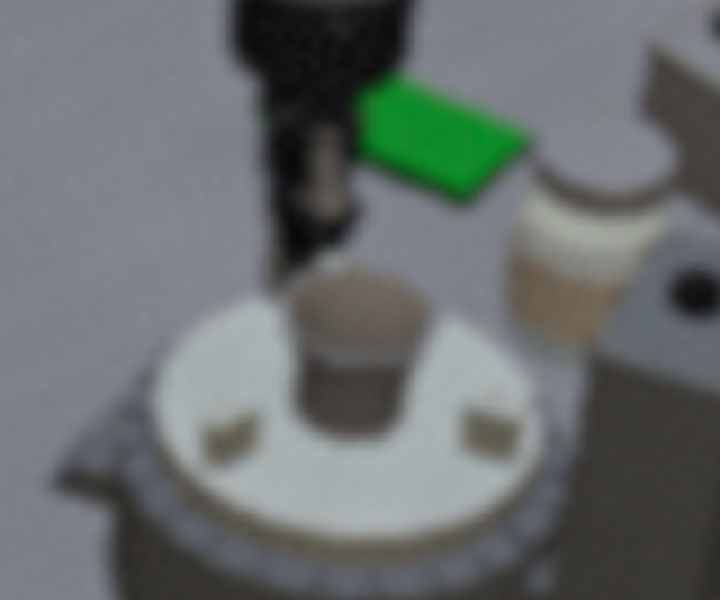

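>>> {"name": "servo_tool", "arguments": {
  "commands": [0.05,-0.02,0,0.15,1,0.08,-0.03,0,0.2,1,0.12,-0.04,0,0.3,1,0.12,-0.04,0,0.3,1,0.12,-0.04,0,0.3,1]
}}

```text
clock: 16.48
eef_pos: [491.1, 260.2, 103.1]
tool_rot: [-3.142, 0.005, 0.929]
force: [-1.9, -5.1, 3.0]
width: 0.1
```

```bash
python3 arc.py 16 -90 104 144 143 142 141 140 139;python3 - <<'E'
from mill import *
s=cam("scene")
c=np.array([551.3,238])
q=np.array([[230,438],[492,432]])/9+[335,140]
for P in back(s,q,110)[:,:2]: print(P,np.linalg.norm(P-c),np.degrees(np.arctan2(*(P-c)[::-1])))
E
```

```text
144.0 [491.7 261.5 104. ] [ 0.06 -0.01 -0.03] -0.13
143.0 [492.2 262.5 104. ] [ 0.1  -0.02 -0.03] 0.04
142.0 [492.6 263.6 104. ] [ 0.14 -0.03 -0.03] 0.2
141.0 [493.  264.6 104. ] [ 0.19 -0.04 -0.04] 0.37
140.0 [493.5 265.6 104. ] [ 0.23 -0.05 -0.04] 0.54
139.0 [494.  266.6 104. ] [ 0.28 -0.06 -0.04] 0.7
[491.1 260.2 103.1] 53.2 [-1.9 -5.1  3. ] 16.4833
[550.81541148 169.66684529] 68.3348729345491 -90.40630952058073
[612.62468862 257.31664987] 64.29502621804002 17.483894359580063
```

>>> {"name": "servo_tool", "arguments": {
  "commands": [0.12,-0.02,-0.03,0.1,1,0.18,-0.02,-0.03,0.1,1,0.18,-0.02,-0.03,0.1,1,0.18,-0.02,-0.03,0.1,1]
}}

```text
clock: 16.87
eef_pos: [491.0, 260.4, 103.2]
tool_rot: [-3.141, 0.013, 0.917]
force: [-5.3, -11.1, 6.2]
width: 0.0
```

```bash
python3 go.py 491 260 104;python3 - <<'E'
from mill import *
s=cam("scene")
im,A=crop(s,(375,180),(40,40),9)
for th,col in((0,(0,255,0)),(15,(0,0,255))):
  for k in range(3):
    a=np.radians(24.6+th+120*k);u=np.array([np.cos(a),np.sin(a)]);c=np.array([551.3,238])
    draw(im,A,s,[[*(c+50*u),121],[*(c+74*u),121]],col,False)
cv2.imwrite("pics/v18.png",im[:600]);
E
```

```text
pos [491.  260.4 103.2] rpy [-3.141  0.013  0.917] F [ -5.3 -11.1   6.2] w 0.0 t 16.87 q7 -1.26
units [-0.012  0.01  -0.033] twist 0 alt 0
```

View pics/v18.png

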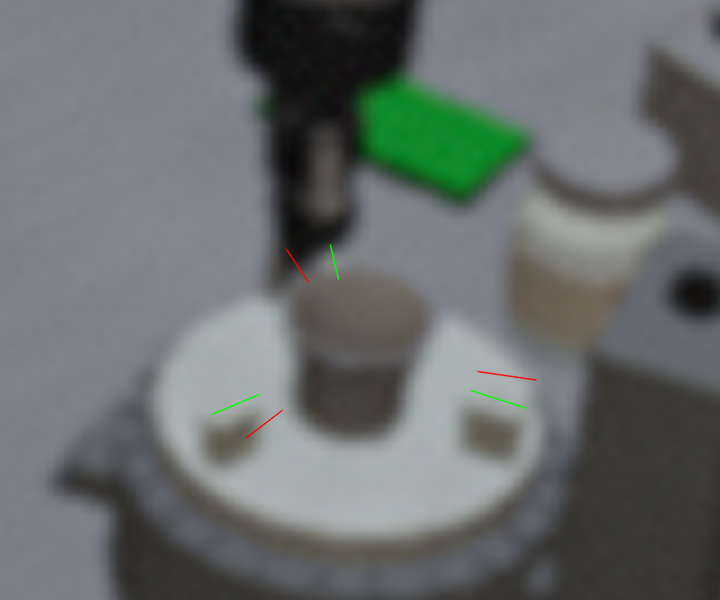

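>>> {"name": "servo_tool", "arguments": {
  "commands": [-0.2,0,0,0,1,-0.4,0,0,0,1,-0.4,0,-0.6,0,1,-0.4,0,-1.3,0,1,-0.1,0,-1.6,0,1,0.5,0,-1.6,0,1,1.2,0,-1.6,0,1,1.9,0,-1.6,0,1,1.95,0,-1.6,0,1,1.95,0,-1.6,0,1]
}}

```text
clock: 17.75
eef_pos: [524.0, 306.6, 144.0]
tool_rot: [-3.141, -0.001, 0.921]
force: [0.3, -0.6, -0.2]
width: 0.1
```

```bash
python3 arc.py -32 -90 104 144.6;python3 - <<'E'
from mill import *
s=cam("scene")
im,A=crop(s,(375,180),(40,40),9)
cv2.imwrite("pics/v19.png",im[:600]);
E
```

```text
144.6 [519.3 300.  104. ] [-0.33  0.01  1.6 ] -0.3
[524.  306.6 144. ] 52.8 [ 0.3 -0.6 -0.2] 17.75
```

View pics/v19.png

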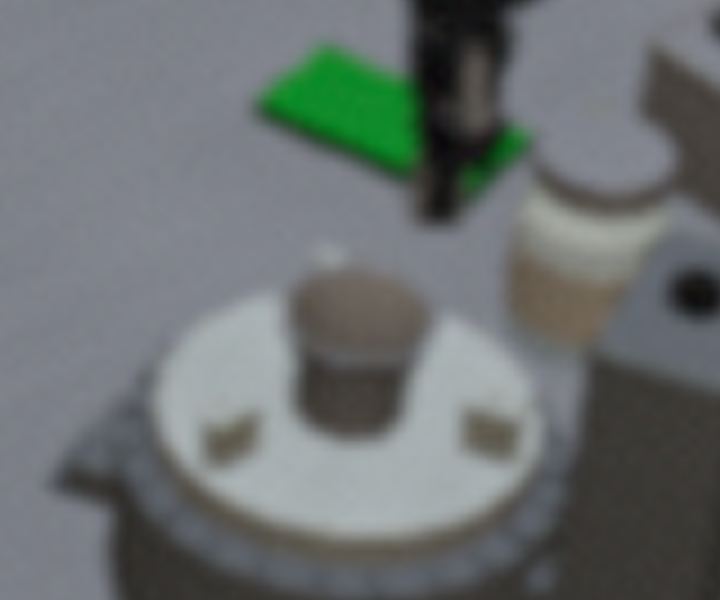

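>>> {"name": "servo_tool", "arguments": {
  "commands": [-0.1,0,0.5,0,1,-0.15,0,1,-0.2,1,-0.15,0,1.5,-0.3,1,-0.15,0,1.6,-0.3,1,-0.15,0,1.6,-0.3,1]
}}

```text
clock: 18.22
eef_pos: [520.6, 301.0, 103.3]
tool_rot: [-3.141, 0.003, 0.95]
force: [-0.4, -0.4, -0.2]
width: 0.2
```

```bash
python3 arc.py -16.5 -90 104 144.6 149 153 157 161 165 169 173 177 181 185 189 193 197 201 204.6
```

```text
144.6 [510.3 287.4 104. ] [-0.68 -0.02 -0.03] -0.03
149.0 [506.7 284.1 104. ] [-0.88 -0.06 -0.03] -0.76
153.0 [503.5 280.8 104. ] [-1.05 -0.09 -0.03] -1.43
157.0 [500.7 277.4 104. ] [-1.23 -0.1  -0.03] -2.09
161.0 [498.  273.8 104. ] [-1.41 -0.1  -0.02] -2.76
165.0 [495.7 270.  104. ] [-1.59 -0.09 -0.02] -3.43
169.0 [493.6 266.  104. ] [-1.77 -0.07 -0.02] -4.09
173.0 [491.8 261.9 104. ] [-1.94 -0.03 -0.02] -4.76
177.0 [490.2 257.7 104. ] [-2.11  0.02 -0.02] -5.43
181.0 [489.  253.4 104. ] [-2.28  0.08 -0.02] -6.09
185.0 [488.1 249.  104. ] [-2.45  0.15 -0.02] -6.76
189.0 [487.5 244.6 104. ] [-2.61  0.23 -0.02] -7.43
193.0 [487.2 240.1 104. ] [-2.76  0.33 -0.02] -8.09
197.0 [487.2 235.7 104. ] [-2.9   0.43 -0.02] -8.76
201.0 [487.5 231.2 104. ] [-3.04  0.54 -0.02] -9.43
204.6 [488.1 227.2 104. ] [-3.16  0.66 -0.02] -10.03
[520.6 301.  103.3] 54.4 [-0.4 -0.4 -0.2] 18.2167
```

>>> {"name": "servo_tool", "arguments": {
  "commands": [-0.4,-0.02,-0.02,0,1,-0.68,-0.02,-0.02,0,1,-0.8,-0.04,-0.02,-0.4,1,-0.92,-0.06,-0.02,-0.9,1,-1.05,-0.09,-0.02,-1.4,1,-1.18,-0.1,-0.02,-1.9,1,-1.3,-0.1,-0.02,-2.4,1,-1.45,-0.1,-0.02,-2.9,1,-1.59,-0.09,-0.02,-3.4,1,-1.59,-0.09,-0.02,-3.4,1]
}}

```text
clock: 19.05
eef_pos: [496.7, 271.1, 105.5]
tool_rot: [3.141, -0.001, 1.308]
force: [0.1, 0.5, 0.3]
width: 0.1
```

```bash
python3 arc.py -16.5 -90 104 165 169 173 177 181 185 189 193 197 201 204.6;python3 - <<'E'
from mill import *
s=cam("scene")
im,A=crop(s,(375,180),(40,40),9)
cv2.imwrite("pics/v20.png",im[:600]);
E
```

```text
165.0 [495.7 270.  104. ] [-0.05 -0.03  0.06] -0.01
169.0 [493.6 266.  104. ] [-0.23 -0.07  0.06] -0.68
173.0 [491.8 261.9 104. ] [-0.41 -0.09  0.06] -1.34
177.0 [490.2 257.7 104. ] [-0.58 -0.11  0.06] -2.01
181.0 [489.  253.4 104. ] [-0.76 -0.11  0.06] -2.68
185.0 [488.1 249.  104. ] [-0.94 -0.1   0.06] -3.34
189.0 [487.5 244.6 104. ] [-1.12 -0.08  0.06] -4.01
193.0 [487.2 240.1 104. ] [-1.3  -0.05  0.06] -4.68
197.0 [487.2 235.7 104. ] [-1.47  0.    0.06] -5.34
201.0 [487.5 231.2 104. ] [-1.64  0.06  0.06] -6.01
204.6 [488.1 227.2 104. ] [-1.79  0.12  0.06] -6.61
[496.7 271.1 105.5] 74.9 [0.1 0.5 0.3] 19.05
```

View pics/v20.png

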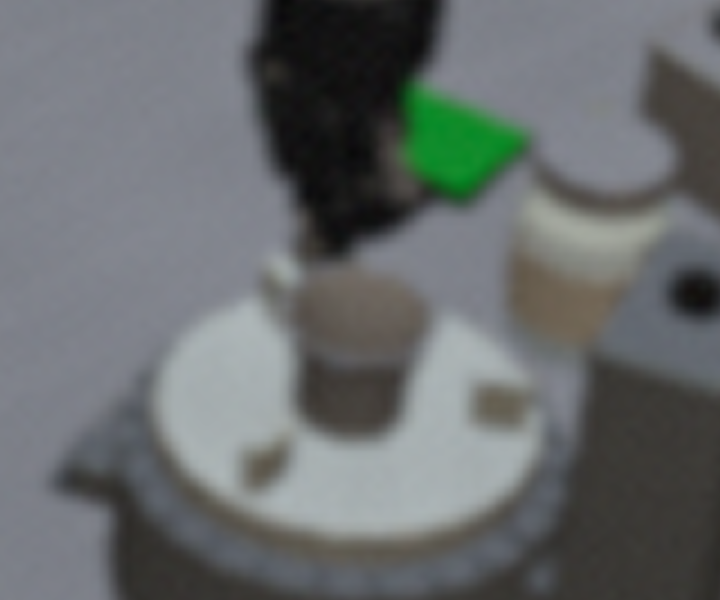

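>>> {"name": "servo_tool", "arguments": {
  "commands": [-0.18,-0.05,0.04,-0.5,1,-0.33,-0.08,0.05,-1,1,-0.48,-0.1,0.06,-1.6,1,-0.62,-0.11,0.06,-2.2,1,-0.76,-0.11,0.06,-2.7,1,-0.9,-0.1,0.06,-3.2,1,-1.03,-0.09,0.06,-3.7,1,-1.16,-0.07,0.06,-4.2,1,-1.3,-0.05,0.06,-4.7,1,-1.3,-0.05,0.06,-4.7,1]
}}

```text
clock: 19.93
eef_pos: [487.5, 239.7, 103.5]
tool_rot: [3.141, -0.0, 1.799]
force: [-0.0, 0.5, 1.1]
width: 0.0
```

```bash
python3 arc.py -16.5 -90 104 193 195 197 199 201 203 204.6;python3 - <<'E'
from mill import *
s=cam("scene")
im,A=crop(s,(375,180),(40,40),9)
cv2.imwrite("pics/v21.png",im[:600]);
E
```

```text
193.0 [487.2 240.1 104. ] [ 0.02 -0.01 -0.02] 0.01
195.0 [487.1 237.9 104. ] [-0.07 -0.03 -0.02] -0.32
197.0 [487.2 235.7 104. ] [-0.16 -0.05 -0.02] -0.66
199.0 [487.3 233.4 104. ] [-0.24 -0.06 -0.02] -0.99
201.0 [487.5 231.2 104. ] [-0.33 -0.08 -0.02] -1.32
203.0 [487.8 229.  104. ] [-0.42 -0.09 -0.02] -1.66
204.6 [488.1 227.2 104. ] [-0.49 -0.09 -0.02] -1.92
[487.5 239.7 103.5] 103.1 [-0.   0.5  1.1] 19.9333
```

View pics/v21.png

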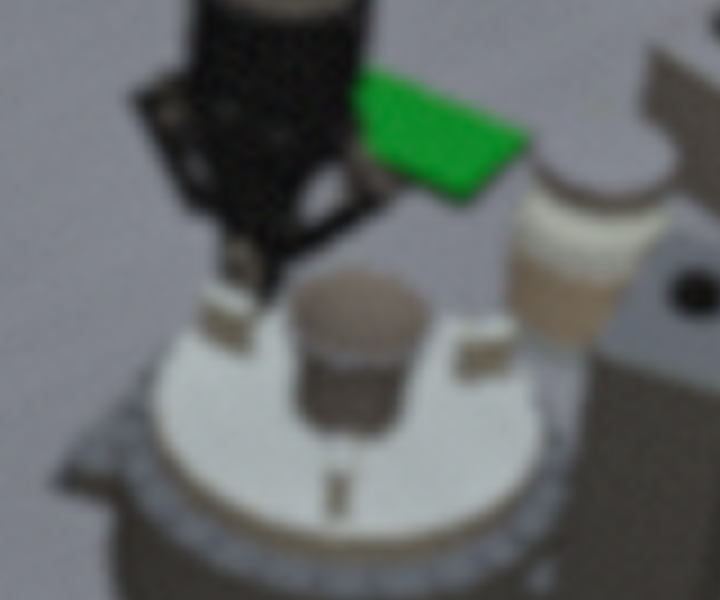

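>>> {"name": "servo_tool", "arguments": {
  "commands": [-0.07,-0.03,-0.02,-0.3,1,-0.15,-0.05,-0.02,-0.6,1,-0.22,-0.06,-0.02,-0.9,1,-0.28,-0.07,-0.02,-1.1,1,-0.35,-0.08,-0.02,-1.4,1,-0.42,-0.09,-0.02,-1.6,1,-0.42,-0.09,-0.02,-1.6,1,-0.42,-0.09,-0.02,-1.6,1]
}}

```text
clock: 20.65
eef_pos: [487.2, 228.7, 103.4]
tool_rot: [-3.141, 0.001, 1.966]
force: [0.1, -0.2, 0.6]
width: 0.0
```

```bash
python3 arc.py -16.5 -90 104 203 204.6;python3 - <<'E'
from mill import *
s=cam("scene")
im,A=crop(s,(375,180),(40,40),9)
cv2.imwrite("pics/v22.png",im[:600]);
E
```

```text
203.0 [487.8 229.  104. ] [ 0.    0.02 -0.02] -0.06
204.6 [488.1 227.2 104. ] [-0.07  0.01 -0.02] -0.33
[487.2 228.7 103.4] 112.6 [ 0.1 -0.2  0.6] 20.65
```

View pics/v22.png

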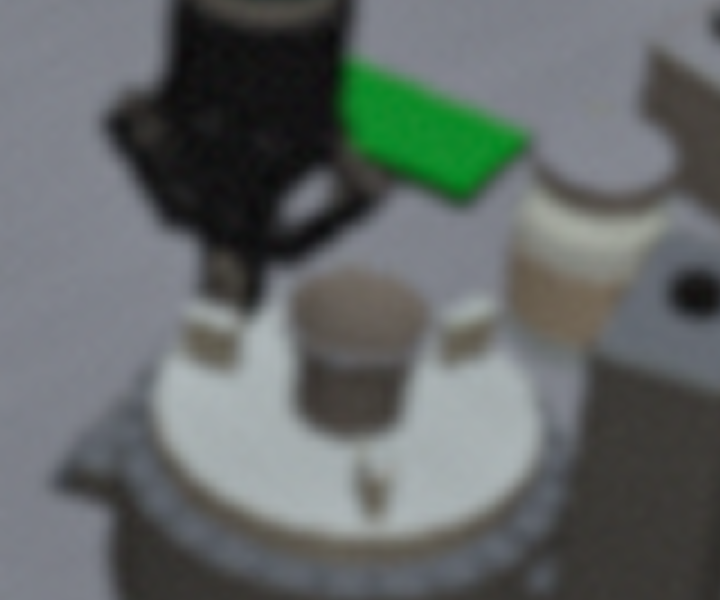

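>>> {"name": "servo_tool", "arguments": {
  "commands": [0.2,0,0,0,1,0.5,0,0,0,1,0.5,0,-0.6,0,1,0.5,0,-1.6,0,1,0.5,0,-2.8,0,1,0.5,0,-4,0,1,0.5,0,-5.2,0,1,0.5,0,-6.4,0,1,0.5,0,-6.4,0,1,0.5,0,-6.4,0,1]
}}

```text
clock: 21.53
eef_pos: [482.9, 242.4, 265.3]
tool_rot: [3.137, -0.0, 1.968]
force: [-0.6, 0.6, -1.0]
width: -0.1
```

```bash
python3 go.py 470 -180 270 1.2; python3 go.py 219 -612 260 .344
```

```text
pos [482.9 242.4 265.3] rpy [ 3.137 -0.     1.968] F [-0.6  0.6 -1. ] w -0.1 t 21.53 q7 -0.37
units [-15.381  -7.008  -0.223] twist 7.33 alt -52.67
pos [482.9 242.4 265.3] rpy [ 3.137 -0.     1.968] F [-0.6  0.6 -1. ] w -0.1 t 21.53 q7 -0.37
units [-27.436 -22.949   0.106] twist 15.51 alt -44.49
```

>>> {"name": "servo_tool", "arguments": {
  "commands": [-1.5,-0.7,0,0.7,1,-3,-1.4,0,1.4,1,-4.5,-2.1,0,2.1,1,-6,-2.8,0,2.8,1,-7.5,-3.5,0,3.5,1,-9,-4.2,0,4.2,1,-10.5,-4.9,0,4.9,1,-12,-5.6,0,5.6,1,-13.5,-6.3,0,6.4,1,-15,-7,0,7.3,1]
}}

```text
clock: 22.37
eef_pos: [464.4, -173.9, 262.3]
tool_rot: [-3.139, 0.0, 1.199]
force: [0.1, -0.8, -0.1]
width: 0.1
```

```bash
python3 go.py 219 -612 260 .344
```

```text
pos [ 464.4 -173.9  262.3] rpy [-3.139  0.     1.199] F [ 0.1 -0.8 -0.1] w 0.1 t 22.37 q7 -0.17
units [-19.894  -2.776   0.102] twist 8.16 alt -51.84
```

>>> {"name": "servo_tool", "arguments": {
  "commands": [-1.5,-0.2,0,0.8,1,-3,-0.4,0,1.6,1,-4.5,-0.6,0,2.4,1,-6,-0.8,0,3.2,1,-7.5,-1,0,4,1,-9,-1.2,0,4.8,1,-10.5,-1.4,0,5.6,1,-12,-1.6,0,6.4,1,-13.5,-1.8,0,7.2,1,-15,-2,0,8,1]
}}

```text
clock: 23.2
eef_pos: [282.9, -504.8, 261.9]
tool_rot: [-3.139, 0.001, 0.361]
force: [0.4, -1.2, -0.4]
width: 0.1
```

```bash
python3 go.py 219 -612 260 .344
```

```text
pos [ 282.9 -504.8  261.9] rpy [-3.139e+00  1.000e-03  3.610e-01] F [ 0.4 -1.2 -0.4] w 0.1 t 23.2 q7 -0.15
units [-3.906  3.111  0.071] twist 0.16 alt -59.84
```

>>> {"name": "servo_tool", "arguments": {
  "commands": [-1,0.8,0,0,1,-2,1.6,0,0,1,-3,2.4,0,0,1,-3.9,3.1,0,0,1,-3.9,3.1,0,0,1,-3.9,3.1,0,0,1]
}}

```text
clock: 23.7
eef_pos: [218.9, -611.8, 261.2]
tool_rot: [-3.138, 0.001, 0.361]
force: [0.7, 0.1, -0.4]
width: -0.2
```

```bash
cat > chk.py <<'E'
from mill import *
from fit import fitbox
t=cam("top","tf.png");s=cam("scene","sf.png")
for n,d,cc,h,k in(("ft",t,(238,178),(40,38),8),("fs",s,(375,190),(40,37),8)):
    im,A=crop(d,cc,h,k)
    for th,col in((60,(0,255,0)),(45,(0,0,255)),(75,(255,0,0))):
      for j in range(3):
        a=np.radians(24.6+th+120*j);u=np.array([np.cos(a),np.sin(a)]);c=np.array([551.3,238])
        draw(im,A,d,[[*(c+50*u),121],[*(c+74*u),121]],col,False)
    cv2.imwrite(f"pics/{n}.png",im)
cv2.imwrite("pics/fp.png",np.hstack([crop(t,(388,203),(30,40),7)[0],crop(s,(270,240),(27,40),7)[0]]))
for V in([(t,(391,206),(28,33))],[(s,(267,238),(24,18))]):
    x,f=fitbox(V,lambda p:[(p[:2],p[2],33,47),(p[3:5],p[5],5,33)],[478.5,-195.2,.437]*2,[4,4,.08,-4,4,-.08]);print(x.round(2),f)
E
python3 chk.py
```

```text
[ 4.7828e+02 -1.9358e+02  4.8000e-01  4.7743e+02 -1.9809e+02  4.2000e-01] 7.41784852710779
[ 4.8082e+02 -1.9724e+02  4.3000e-01  4.7736e+02 -1.9617e+02  4.2000e-01] 11.740303528024288
```

View pics/ft.png

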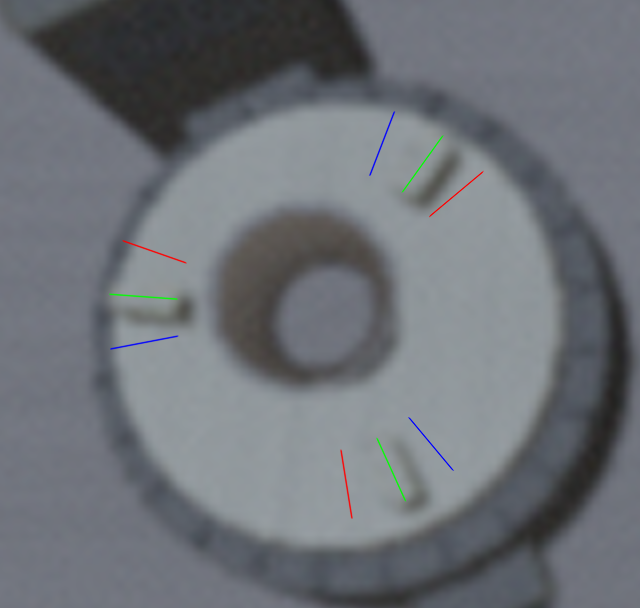

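View pics/fs.png

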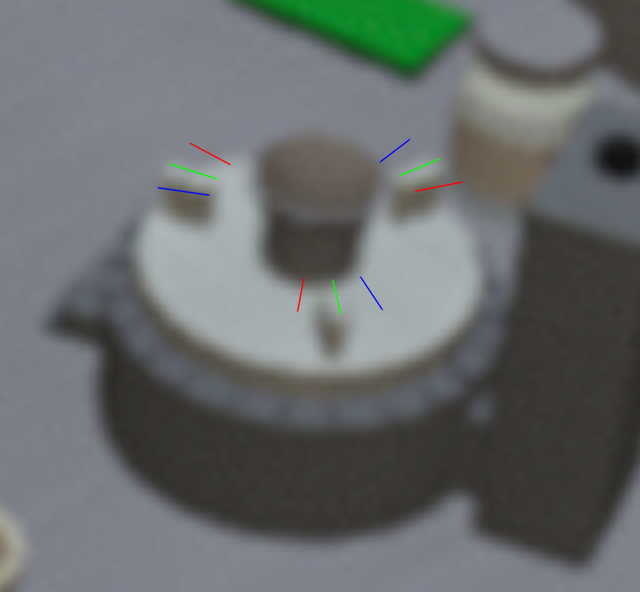

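View pics/fp.png

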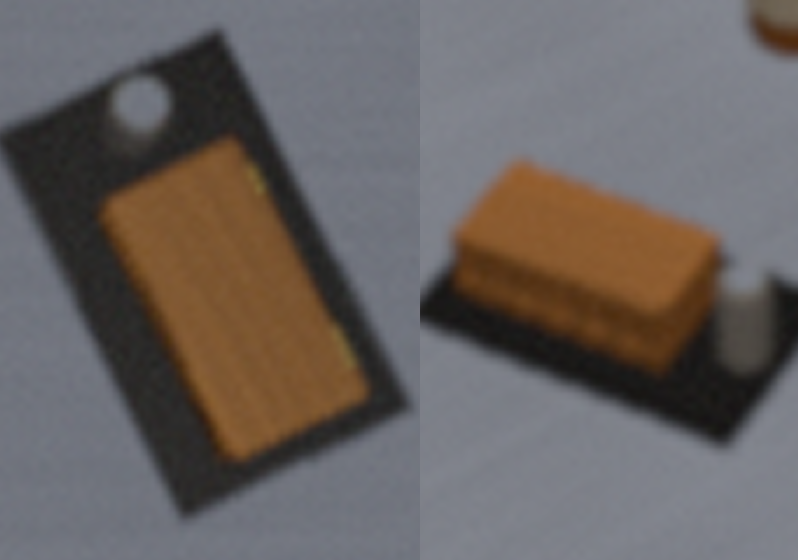

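```bash
python3 -c "
from cell import ctrl
s=ctrl.read_state();print(s['clock'],s['force']);print(ctrl.finish_job())"
```

```text
23.8 [ 0.70472616  0.15050619 -0.29876673]
the job is handed in; nothing more can be done
None
```

I moved the cover board onto the pile and zeroed the mill, then handed the job in at 23.8 s; no verdict was reported.

- **Board:** I gripped the cover across its 62 mm, carried it over and set it down with about 7 N of contact before releasing it. In the last pictures it lies flat and looks parallel to the pile. The numeric fits put its centre within about 5 mm of the boards below. The top-camera fit gave a 0.06 rad twist and the scene-camera fit about 0.01 rad. The two cameras disagree by a few mm on position, about what I saw between them all along.
- **Ring:** I turned it clockwise from about 45° until it stopped. It held against about 12 N without moving, with the fins at the zero direction. I then pushed it counter-clockwise to the fourth click. In both final views the fins run parallel to the 60° marks, with only a small sideways offset that I put down to calibration.
- **Surroundings:** the shaker stood where it had been in the final picture. I did not measure the other bystanders' positions at the end, but felt no unexpected contact forces. The arm was parked clear of everything.

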